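Reload and lock a rodent bait station on the kitchen counter

TASK

Reload the open rodent bait station on the counter: lay every bait block flat on the floor of its big bay, then swing the lid shut and press it fully down. Lock it: take the big T-handle hex key from its stand, find the recessed hex socket in the lid with it and screw the lock clockwise, quarter turn by quarter turn, until it stops. Finally put the key back down in its hole in the stand, and leave the other things on the counter where they are.

Things in the scene. Friction and masses are not known exactly. Their poses are not given: they have to be found in the camera images.
- station: Dark plastic rodent bait station, an open box fixed to the counter, outside 260 mm along its x, 210 mm along its y, walls 5 mm thick with their rim 60 mm above the counter. Origin at the centre of its underside, z up. A low cross wall (4 mm thick, 22 mm high above the inner floor) at its y = -43 mm parts the big bait bay (the +y side) from the narrow lock side (the -y side), where a 32 mm round post stands under the lock. The lid is hinged along the top of its +y wall.
- bait_bay (a point): Centre of the floor of the big bait bay, 22 mm above the counter, 38 mm below the rim, axes as the station's. The bay measures 250 mm along x and 141 mm along y inside.
- lid (a joint): Opening angle of the lid in rad: 0 fully shut, 1.9 fully open. The hinge is stiff (0.7 N m of friction): the lid stays wherever it is left and has to be pushed, then pressed down for the last bit (2 to 4 N at the free edge).
- lid_hinge (a point): The middle of the lid's hinge axis, 60 mm above the counter, at the top of the station's +y wall; the axis runs along the station's x. The lid is a flat plate 264 mm long, 210 mm from the hinge to its free edge and 12 mm thick; the hinge axis lies in its under face. Shut, it lies over the station, its top 72 mm above the counter. A decorative panel on it is 3 mm thick.
- lid_edge (a point): Point on the lid's outer face (top when shut), half-way along its length, 10 mm from the free edge, 200 mm from the hinge.
- socket (a point): Centre of the mouth of the hex socket in the head of the steel lock screw. x, y turn with the screw: the flats of the hexagon face its own +x and every 60 degrees from there. The hexagon is 17.4 mm across flats and 20 mm deep, with a 4 mm wide, 4 mm deep chamfer round the mouth. It lies at the bottom of a round well 44 mm across in the lid, 177 mm from the hinge and half-way along the lid; the mouth is 2 mm below the lid's top at first and 5 mm below when screwed home.
- screw (a joint): Angle of the lock screw in rad, growing clockwise seen from above the shut lid; it starts between 0 and 0.8 and comes up against its stop at 4.5 (screwed home). Turning takes about 0.12 N m. Screwed home, its tongue sits under a catch on the front wall and holds the lid down. The key has about 0.15 rad of play either way in the socket; backed off by that much it pulls out freely.
- key_grip (a point): Centre of the cross bar of the big T-handle hex key, which starts upright in its stand, key shank down. Bar: black plastic, 100 mm along its x, 16 mm wide along y, 28 mm high. Below the bar comes a round neck 14 mm thick and 10 mm high, a round collar 38 mm across and 8 mm high, then a straight hexagonal shank 16 mm across flats (two of the flats face the key's +x and -x, as the bar points) and 70 mm long. 0.2 kg.
- key_tip (a point): Centre of the lower end of the big key's shank, 102 mm under the centre of the bar.
- stand_hole (a point): Centre of the mouth of the big key's hole in the top of the key stand, 80 mm above the counter, 28 mm across, with a 3 mm chamfer, 76 mm deep. The key rests with its collar on the stand, the centre of its bar 112 mm above the counter. The stand is a fixed dark steel block, 85 mm along x, 175 mm along y, 80 mm high; a smaller key (bar 80 mm long) stands 85 mm away at its -y, and is not needed.
- block1_mid (a point): Centre of a bait block: an oblong of ridged wax, 70 mm along its x, 32 mm wide, 30 mm high, 70 g, lying flat on the counter. Two to four blocks are present; an absent one reads None throughout.
- block2_mid (a point): Centre of the second bait block, the same as the first.
- block3_mid (a point): Centre of the third bait block, the same as the first.
- block4_mid (a point): Centre of the fourth bait block, the same as the first.
- soap: Bar of soap, 85 x 55 x 28 mm, rounded, lying at the far right; a bystander.
- sponge: Sponge, 110 x 70 x 30 mm, at the far side; a bystander.
- mug: White mug, 80 mm across, 90 mm high; a bystander.
- torch: Black pocket torch, 150 mm long, 40 mm thick, lying at the left; a bystander.
- filter: Round grey respirator filter, 84 mm across, 38 mm high, near the robot at the right; a bystander.
- detergent: Dish soap bottle, 68 mm across, 200 mm high, at the right; a bystander.
- scraper: Scraper with a wooden handle, 180 mm long, lying at the left near the robot; a bystander.
- small_key: The smaller T-handle key in the stand, bar 80 mm long, bar top 122 mm above the counter; a bystander.
Not all that is in view belongs to the job. What is shaped like the part that bears block1_mid but yellow is not meant.

How it is judged:
By the outcome, as a careful person would: the job done as asked, in the order asked, and still so for the second after the job is handed in, with the robot touching nothing.
Of block1, block2, block3, block4 only 2 to 4 are there at a start; the rules pass over those that are not, and their reading is None.
At some moment in a run one of block1, block2, block3, block4 may be knocked a few centimetres aside while the robot is not near it.
It also fails if it takes over 210 s, if anything falls off the work surface, if the arm or the gripper's body presses on something with over 40 N, if the wrist force passes 120 N, or if a joint passes its speed limit or range.

ROBOT

A 7-joint arm with a two-finger parallel gripper is mounted at the origin on the work surface. World frame = base frame: x ahead of the robot, y to its left, z up, the work surface at z = 0. Lengths are in m, angles in rad, forces in N, time in s.
With the tool pointing down it reaches from about 0.35 to 0.775 m from the base axis. Payload 3.1 kg.
Tool frame: the origin (TCP) lies at the very end of the fingers, on their centre line; the grasp point (between the pads) lies 19 mm behind it; z points along the fingers, y is the line along which they close (so a half turn about z gives the same grasp; the last joint's range is limited). The gripper opens to 85 mm and grips with 20 to 120 N. Pads are 22 mm wide; open, the fingers measure 114 mm over their backs; the gripper's body (76 mm by 85 mm) begins 54 mm behind the grasp point. The pads swing forward as they close: fully open they stand 13 mm farther back than shut.
Start: joints at [1.22, 0.311, 0.014, 1.512, -0.004, 1.319, -0.027], TCP at [0.167, -0.524, 0.231] pointing down, gripper open.
Joint ranges: [-2.7, 2.7], [-0.3, 1.91], [-1.27, 1.3], [0.12, 2.57], [-1.44, 4.58], [0.2, 2.03], [-3.05, 3.05]. Speed limits (rad/s): [2.79, 2.79, 3.14, 3.14, 3.14, 3.14, 3.14].

INTERFACE

Orientations are given as a unit quaternion [w, x, y, z].
In Python, from station import manip, snapshot, job, spotter gives the robot as it stands. The module is installed in compiled form; this text tells all that it offers.
- The arm moves only by the tool move_arm, never from a script. Its arguments are lists of equal length, an entry for each row: "xyz": the shift along the tool's x, y, z in mm, a list of three; "twist": the turn about the tool's z in degrees; "fingers": the finger opening in mm, from 0 to 85.4. In form: {"xyz": [[tx, ty, tz], ...], "twist": [twist, ...], "fingers": [fingers, ...]}. A call has 1 to 20 rows; each row is the pose to reach, as a shift and turn from the pose commanded when the call began, along the tool's axes at that moment; what a row does not reach only later rows make up. A row lasts 1/12 s, in which the tool goes at most 41.7 mm and 7.16 degrees, less where a joint would pass 70% of its speed; a pose out of reach is approached as far as the arm can. A call with a gripper value outside its range is refused whole. The fingers move at their own pace and stop on an object; "grip_force" is the grip in N (left out, the last holds). Time passes only in rows, so rows that repeat a pose let the fingers close. It gives the time, the measured TCP pose, the force, the opening and the grip force at its end, in the units of the state.
- manip.observe(): the state, without advancing time (a new reading comes with each control period).
- snapshot(name): name is "scene" or "side" or "wrist"; returns a dict with "img" (420x560x3 uint8, red, green, blue), "fx", "fy", "cx", "cy" (pixels), "origin" and "orientation" of the camera in the world; the wrist camera has in their place "hand_eye" (4x4, takes a point from camera to tool coordinates, whose origin is the TCP and whose axes are the flange's). Camera axes: x right, y down, z forward; pixel columns grow to the right and rows downward; lengths in m; the calibration is good to about 2 mm. A picture is of the moment at which its call begins: read the wrist's pose just before it. There is no depth.
- job.sign_off(): hands the job in; it is judged then, once.
Trained networks look in the newest picture that a camera, given by its name, has taken for a name from the list of things; names that differ only in an ending like _2 or _b are one class to them, and where a whole thing is asked for, a point or a joint stands for the part that bears it (a point fixed in the world has none). Each returns a list of dicts, best first, with "p" (0 to 1); they miss things now and then, are a little off and sometimes report something else, mostly with a low value. They report only what shows in the picture. A call takes as long as a camera call. They do not tell look-alikes from the thing itself.
- spotter.recognise(camera, target): "rect" ([left, top, right, bottom] as shares, 0 to 1, of the picture: columns of its width, rows of its height, round what is visible of it).
- spotter.mark_of(camera, target): "at" ([column, row] as shares, 0 to 1, of the picture: columns of its width, rows of its height: a listed point, or the origin of a listed thing).
The state is a dict: "t": time; "joint_positions": joint angles; "joint_vel": joint speeds; "joint_efforts": joint torques, N m; "tool_pos": TCP position; "orientation": TCP orientation; "wrist_force": force on the tool from outside, world axes, zero at the start; "ft_torque": the same for the moment, N m; "grip_width": finger opening in m; "finger_force": force on a finger pad.
Only numpy, scipy, OpenCV 4.12 (cv2) and the standard library are available. Lean on these libraries where they do the work, as an engineer would, in place of code of your own. Each camera call takes 0.05 s, during which the arm holds its last target. There are 200 camera calls.

## Working session

There is one attempt and no reset: what is moved stays moved. The work goes in short steps, Python scripts to look and compute and a tool call to move; the robot and the scene stay as the last step left them, time stands still between calls to the robot, and variables do not carry over. Pictures are saved under pics/ and viewed, at most 14 in all, crops included, and the job is handed in when it is done.

Besides the shell and the picture viewer there is one more tool, called after "Call:" as name([rows], argument=value, ...), one row to a line, values as JSON. move_arm: Moves the arm, as the interface text tells. Its arguments: {"type":"object","properties":{"xyz":{"type":"array","items":{"type":"array","items":{"type":"number"}}},"twist":{"type":"array","items":{"type":"number"}},"fingers":{"type":"array","items":{"type":"number"}},"grip_force":{"type":"number"}},"required":["xyz","twist","fingers"]}

```bash
mkdir -p pics
cat > h.py <<'E'
import numpy as np, cv2
from scipy.spatial.transform import Rotation as R
from station import manip, snapshot, job, spotter
def q(o): return R.from_quat([o[1],o[2],o[3],o[0]])
def pose():
    s=manip.observe(); return np.array(s["tool_pos"]), q(s["orientation"]).as_matrix()
def cam(name,png=None):
    p,Rt=pose(); d=snapshot(name)
    if name=="wrist":
        T=np.eye(4);T[:3,:3]=Rt;T[:3,3]=p; T=T@np.array(d["hand_eye"]); o,Rc=T[:3,3],T[:3,:3]
    else: o,Rc=np.array(d["origin"]),q(d["orientation"]).as_matrix()
    if png: cv2.imwrite(png,cv2.cvtColor(d["img"],cv2.COLOR_RGB2BGR))
    return d,o,Rc
def ray(c,u,v,z):
    d,o,Rc=c; r=Rc@np.array([(u-d["cx"])/d["fx"],(v-d["cy"])/d["fy"],1]); return o+r*(z-o[2])/r[2]
def proj(c,P):
    d,o,Rc=c; x=Rc.T@(np.array(P)-o); return np.array([d["fx"]*x[0]/x[2]+d["cx"],d["fy"]*x[1]/x[2]+d["cy"]])
def marks(camname,c,t,z,n=6):
    for m in spotter.mark_of(camname,t)[:n]:
        u,v=m["at"][0]*560,m["at"][1]*420
        print(t,round(m["p"],2),(round(u,1),round(v,1)),ray(c,u,v,z).round(4))
E
python3 - <<'E'
from h import *
s=manip.observe(); print(s)
for n in ("scene","side"):
    c=cam(n,f"pics/{n}0.png"); print(n,c[1],c[2].round(2).tolist(),c[0]["fx"])
    for t,z in [("station",0),("bait_bay",.022),("lid_hinge",.06),("key_grip",.112),("stand_hole",.08),("block1_mid",.015)]: marks(n,c,t,z)
E
```

```text
{'t': 0.0, 'joint_positions': array([ 1.22029553,  0.31171204,  0.01396399,  1.51309005, -0.00441056,
        1.31914964, -0.02722005]), 'joint_vel': array([-1.96044398e-04,  6.18712436e-04,  1.65217101e-03, -1.02452410e-03,
        1.75453233e-03,  8.78704939e-05, -9.22178400e-04]), 'joint_efforts': array([ 1.95607290e-04, -3.79917490e+01,  1.46110193e-01, -2.30587596e+01,
        1.21891950e-02,  1.35802320e-02,  2.14189532e-05]), 'tool_pos': array([ 0.16696176, -0.52328201,  0.23021513]), 'orientation': array([-1.14374987e-03,  9.88097050e-01,  1.53827386e-01, -2.16902915e-04]), 'wrist_force': array([-0.21197105,  0.04759716, -0.23760748]), 'ft_torque': array([ 0.05957813,  0.02057774, -0.01749371]), 'finger_force': 0.0, 'grip_width': 0.08519563875752148}
scene [ 1.23792419 -0.14552665  1.05979684] [[0.24, 0.79, -0.57], [0.97, -0.2, 0.14], [-0.01, -0.58, -0.81]] 448.2526409884277
bait_bay 0.62 (311.7, 221.0) [0.5789 0.1224 0.022 ]
bait_bay 0.58 (363.0, 156.3) [0.3844 0.3469 0.022 ]
bait_bay 0.55 (130.3, 198.0) [ 0.3737 -0.3658  0.022 ]
lid_hinge 0.67 (335.5, 206.8) [0.5736 0.1897 
[... 208 characters left out ...]
[ 0.509  -0.4125  0.08  ]
block1_mid 0.82 (225.0, 238.5) [ 0.5725 -0.1231  0.015 ]
block1_mid 0.57 (227.8, 274.6) [ 0.683  -0.1357  0.015 ]
side [0.982395   0.92624155 0.74337918] [[-0.91, 0.23, -0.35], [0.42, 0.49, -0.76], [0.0, -0.84, -0.54]] 471.4750271929432
station 0.55 (293.6, 257.8) [0.5692 0.0799 0.    ]
station 0.41 (268.3, 152.4) [ 0.3872 -0.5124  0.    ]
bait_bay 0.58 (327.7, 208.8) [ 0.3956 -0.0572  0.022 ]
lid_hinge 0.7 (317.5, 263.6) [0.562  0.1904 0.06  ]
key_grip 0.72 (267.2, 140.7) [ 0.446  -0.3776  0.112 ]
stand_hole 0.75 (268.2, 153.9) [ 0.4558 -0.3477  0.08  ]
block1_mid 0.65 (225.2, 218.5) [ 0.6749 -0.1424  0.015 ]
block1_mid 0.62 (258.6, 215.1) [ 0.5835 -0.1194  0.015 ]
```

View pics/scene0.png

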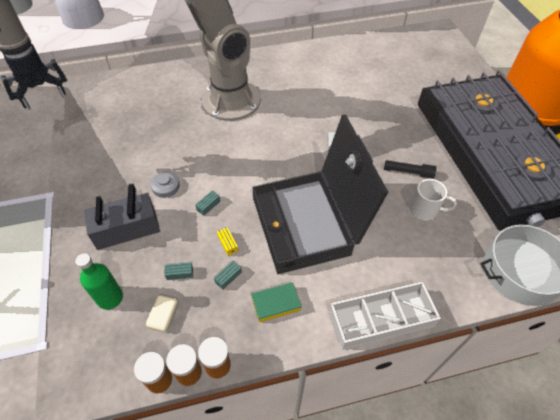

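View pics/side0.png

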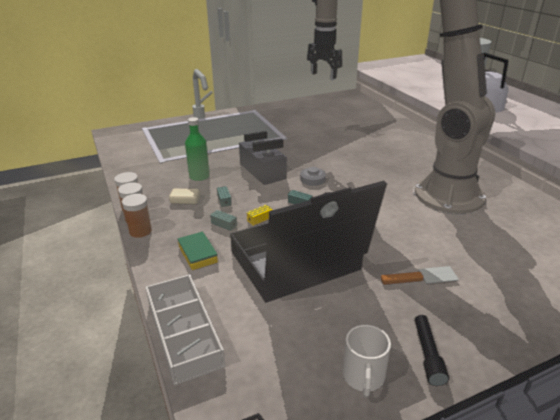

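The scene shows three teal bait blocks at (207,203), (179,271) and (228,274). The yellow look-alike is at (228,240), so it is not meant. Of the two T-bars, (131,197) looks like the bigger one and (99,208) the smaller. I'll confirm both in one enlarged crop.

```bash
cat >> h.py <<'E'
def blocks(c,z=.03,amin=60):
    """teal blobs -> list of (centre world, yaw of long axis, pixel, area)"""
    h=cv2.cvtColor(c[0]["img"],cv2.COLOR_RGB2HSV)
    m=cv2.inRange(h,(75,55,25),(105,255,160)); m=cv2.morphologyEx(m,cv2.MORPH_OPEN,np.ones((3,3))); m=cv2.morphologyEx(m,cv2.MORPH_CLOSE,np.ones((9,9)))
    out=[]
    for k in cv2.findContours(m,cv2.RETR_EXTERNAL,cv2.CHAIN_APPROX_NONE)[0]:
        if cv2.contourArea(k)<amin: continue
        W=np.array([ray(c,p[0][0],p[0][1],z)[:2] for p in k]); 
        (x,y),(w,l),a=cv2.minAreaRect((W*1000).astype(np.float32))
        if w>l: a-=90; w,l=l,w
        a=(a+90+90)%180-90
        out.append(((x/1000,y/1000),a,(w,l),k.reshape(-1,2).mean(0).round(),cv2.contourArea(k)))
    return out
def go(xyz,yaw=None,p=None):
    """shift in tool axes (mm) and twist (deg) to reach tool at xyz with tool x-axis yaw deg (mod 180)"""
    p0,Rt=pose(); d=(Rt.T@(np.array(xyz)-p0))*1000
    cur=np.degrees(np.arctan2(Rt[1,0],Rt[0,0])); tw=0
    if yaw is not None: tw=-((yaw-cur+90)%180-90)
    print("shift",d.round(1),"twist",round(tw,1),"curyaw",round(cur,1),"j7",round(manip.observe()["joint_positions"][6],2))
E
python3 - <<'E'
from h import *
c=cam("scene")
for b in blocks(c): print(b)
im=cv2.cvtColor(c[0]["img"],cv2.COLOR_RGB2BGR)
cv2.imwrite("pics/crop1.png",cv2.resize(im[165:315,75:275],None,fx=4,fy=4,interpolation=cv2.INTER_CUBIC))
go([.56,-.2,.33])
E
```

```text
((0.7946949462890625, -0.05627661895751953), 76.03852081298828, (55.07901382446289, 57.26261901855469), array([266., 302.]), 205.0)
((0.648266357421875, -0.2585956115722656), 82.26095581054688, (38.95138931274414, 67.17400360107422), array([178., 270.]), 304.5)
((0.6876484375, -0.13673805236816405), -57.070064544677734, (31.16971206665039, 69.33006286621094), array([227., 274.]), 244.0)
((0.44654400634765623, -0.15298338317871094), -49.86751937866211, (32.536598205566406, 73.12962341308594), array([207., 202.]), 173.0)
shift [ 472.7 -189.2  -98.7] twist 0 curyaw 17.7 j7 -0.03
```

View pics/crop1.png

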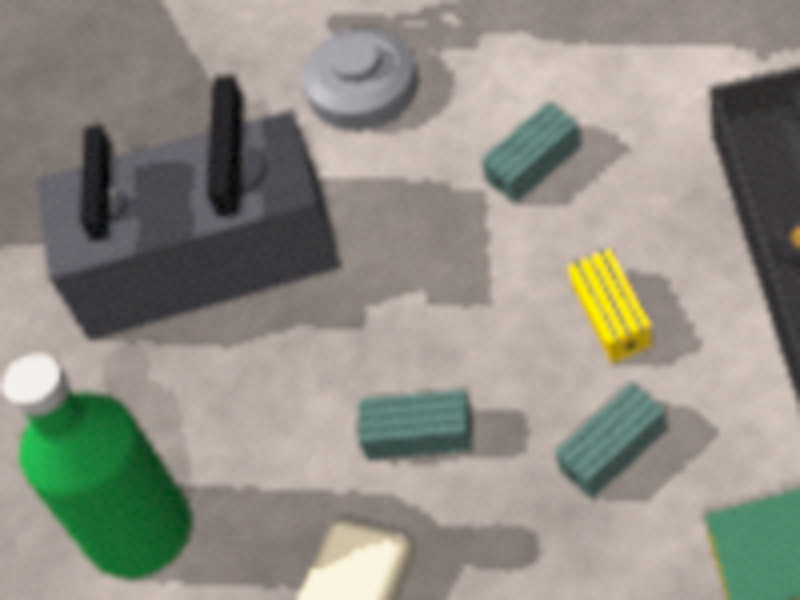

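The crop confirms it. The three dark-teal ridged oblongs at (207,203), (179,271) and (228,274) are the bait and the yellow one is the decoy. The longer bar at (131,197) is the big key. Next I'll move to a view over the blocks.

Call:
move_arm([
  [40, -15, -40],
  [75, -30, -80],
  [115, -45, -100],
  [150, -60, -100],
  [190, -75, -100],
  [225, -90, -100],
  [265, -105, -100],
  [300, -120, -100],
  [340, -135, -100],
  [375, -150, -100],
  [415, -165, -100],
  [450, -180, -100],
  [473, -189, -100],
  [473, -189, -100],
  [473, -189, -100],
  [473, -189, -100],
], twist=[0, 0, 0, 0, 0, 0, 0, 0, 0, 0, 0, 0, 0, 0, 0, 0], fingers=[60, 60, 60, 60, 60, 60, 60, 60, 60, 60, 60, 60, 60, 60, 60, 60])

```text
t: 2.08
tool_pos: [0.5602, -0.2005, 0.331]
orientation: [0.0, 0.988, 0.154, -0.001]
wrist_force: [0.2, 0.1, 0.6]
grip_width: 0.06
finger_force: 0.0
```

Run:
```python
from h import *
c=cam("wrist","pics/w1.png"); print(pose()[0],c[1],c[2][:,2])
for b in blocks(c): print(b)
marks("wrist",c,"block1_mid",.015);marks("wrist",c,"key_grip",.112);marks("wrist",c,"stand_hole",.08);marks("wrist",c,"station",.0)
```

```text
[ 0.55963885 -0.20158395  0.33126317] [ 0.62913292 -0.17830929  0.47273615] [-0.27356161 -0.08830832 -0.95779209]
((0.4429237976074219, -0.15129185485839844), -53.16181564331055, (34.21476745605469, 71.1514663696289), array([223., 232.]), 824.0)
((0.6398128051757812, -0.25785198974609375), 82.29512786865234, (29.161256790161133, 68.97595977783203), array([330., 129.]), 931.5)
((0.6796806030273438, -0.1374385986328125), -57.738101959228516, (31.329362869262695, 67.05337524414062), array([258.,  72.]), 1085.5)
block1_mid 0.94 (228.5, 140.0) [ 0.5798 -0.1208  0.015 ]
block1_mid 0.83 (255.9, 71.0) [ 0.6822 -0.1326  0.015 ]
station 0.67 (91.3, 102.9) [ 0.568   0.0884 -0.    ]
```

View pics/w1.png

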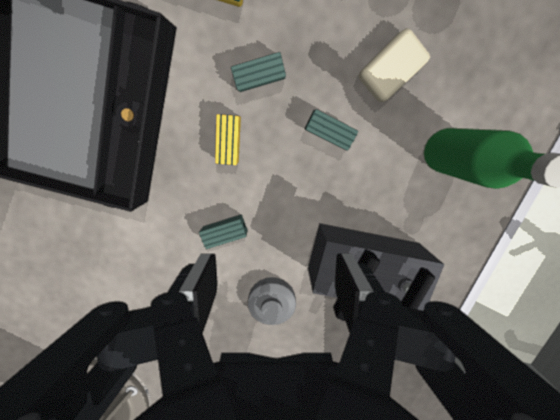

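The wrist view shows blocks at (258,72), (330,129) and (223,232), the yellow decoy at (228,140), and the station at left with its post at (127,115). I'll pick the block at (258,72) first.

Run:
```python
from h import *
go([.680,-.137,.10],-57.7); go([.680,-.137,.007],-57.7)
```

```text
shift [134.4 -25.7 231.7] twist 75.2 curyaw 17.5 j7 -1.02
shift [134.4 -25.7 324.7] twist 75.2 curyaw 17.5 j7 -1.02
```

Call:
move_arm([
  [20, -4, 20],
  [40, -8, 50],
  [60, -12, 80],
  [80, -15, 110],
  [100, -19, 140],
  [120, -23, 170],
  [134, -26, 200],
  [134, -26, 220],
  [134, -26, 230],
  [134, -26, 230],
  [134, -26, 230],
  [134, -26, 230],
  [134, -26, 265],
  [134, -26, 300],
  [134, -26, 323],
  [134, -26, 323],
], twist=[7, 14, 21, 28, 35, 42, 49, 56, 63, 70, 75, 75, 75, 75, 75, 75], fingers=[60, 60, 60, 60, 60, 60, 60, 60, 60, 60, 60, 60, 60, 60, 60, 60], grip_force=40)

```text
t: 3.67
tool_pos: [0.6746, -0.1345, 0.0019]
orientation: [0.002, 0.878, -0.479, -0.006]
wrist_force: [-1.5, -0.4, -0.9]
grip_width: 0.0602
finger_force: 0.0
```

Run:
```python
from h import *
go([.680,-.137,.007],-57.7)
print(manip.observe()["joint_positions"].round(2), manip.observe()["wrist_force"])
```

```text
shift [ 5.  -3.1 -5.2] twist 0.5 curyaw -57.2 j7 -2.41
[ 0.18  0.79 -0.02  1.33  0.01  1.04 -2.41] [-1.48119349 -0.40059765 -0.92900572]
```

Call:
move_arm([
  [3, -2, -4],
  [3, -2, -4],
  [3, -2, -4],
  [3, -2, -4],
  [3, -2, -4],
  [3, -2, -4],
  [3, -2, -4],
  [3, -2, -4],
  [3, -2, -34],
  [3, -2, -74],
  [3, -2, -114],
  [3, -2, -154],
  [3, -2, -194],
  [3, -2, -234],
  [3, -2, -254],
  [3, -2, -254],
  [3, -2, -254],
], twist=[0, 0, 0, 0, 0, 0, 0, 0, 0, 0, 0, 0, 0, 0, 0, 0, 0], fingers=[60, 60, 0, 0, 0, 0, 0, 0, 0, 0, 0, 0, 0, 0, 0, 0, 0], grip_force=40)

```text
t: 5.08
tool_pos: [0.6841, -0.1361, 0.2642]
orientation: [-0.001, 0.878, -0.479, 0.002]
wrist_force: [0.1, 0.1, -2.4]
grip_width: 0.0309
finger_force: 41.1
```

Run:
```python
from h import *
go([.53,.03,.25],0)
```

```text
shift [-223.    39.9   13.6] twist -57.3 curyaw -57.3 j7 -2.4
```

Call:
move_arm([
  [-25, 5, 0],
  [-50, 10, 0],
  [-75, 15, 0],
  [-100, 20, 0],
  [-125, 25, 0],
  [-150, 30, 0],
  [-175, 35, 0],
  [-200, 40, 0],
  [-223, 40, 0],
  [-223, 40, 0],
  [-223, 40, 0],
  [-223, 40, 0],
], twist=[-7, -14, -21, -28, -35, -42, -49, -56, -57, -57, -57, -57], fingers=[0, 0, 0, 0, 0, 0, 0, 0, 0, 0, 0, 0])

```text
t: 6.08
tool_pos: [0.5285, 0.0291, 0.2607]
orientation: [0.001, 1.0, -0.003, -0.001]
wrist_force: [-0.7, -0.5, -0.3]
grip_width: 0.0309
finger_force: 41.1
```

Run:
```python
from h import *
c=cam("wrist","pics/w2.png"); print(pose()[0])
for t,z in [("bait_bay",.022),("lid_hinge",.06),("station",0),("lid_edge",.25),("socket",.2)]: marks("wrist",c,t,z)
```

```text
[0.52897262 0.02855777 0.26091524]
bait_bay 0.95 (203.8, 148.5) [0.5662 0.1177 0.022 ]
lid_hinge 0.73 (126.6, 151.3) [0.5671 0.1954 0.06  ]
station 0.68 (228.2, 143.2) [0.5709 0.0904 0.    ]
socket 0.42 (277.0, 267.9) [0.4948 0.028  0.2   ]
```

View pics/w2.png

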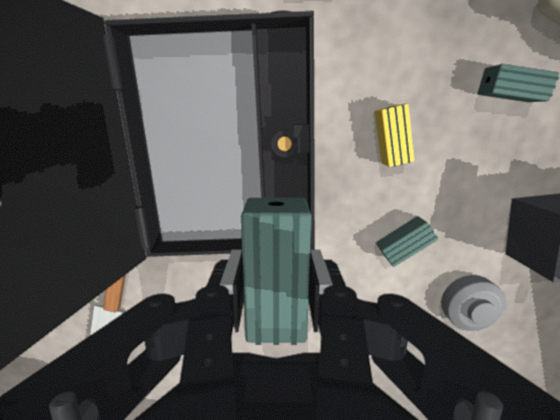

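Run:
```python
from h import *
c=cam("wrist")
for uv,z in [((313,13),.06),((106,22),.06),((148,254),.06),((131,36),.022),((160,240),.022),((285,144),.05),((313,160),.06)]: print(uv,ray(c,*uv,z).round(4))
for uv,z in [((253,186),.06),((276,270),.06),((352,258),.06),((276,226),.05)]: print('scene',uv,ray(cam("scene"),*uv,z).round(4))
im=cv2.cvtColor(c[0]["img"],cv2.COLOR_RGB2BGR)
cv2.imwrite("pics/w2b.png",cv2.resize(cv2.convertScaleAbs(im[0:270,80:340],alpha=2,beta=30),None,fx=2.2,fy=2.2))
```

```text
(313, 13) [ 0.7032 -0.0092  0.06  ]
(106, 22) [0.6965 0.1982 0.06  ]
(148, 254) [0.4423 0.1884 0.06  ]
(131, 36) [0.6929 0.1911 0.022 ]
(160, 240) [0.4454 0.1871 0.022 ]
(285, 144) [0.5748 0.018  0.05  ]
(313, 160) [ 0.5576 -0.0136  0.06  ]
scene (253, 186) [ 0.4469 -0.0151  0.06  ]
scene (276, 270) [ 0.7235 -0.0167  0.06  ]
scene (352, 258) [0.7369 0.1793 0.06  ]
scene (276, 226) [0.589 0.017 0.05 ]
```

View pics/w2b.png

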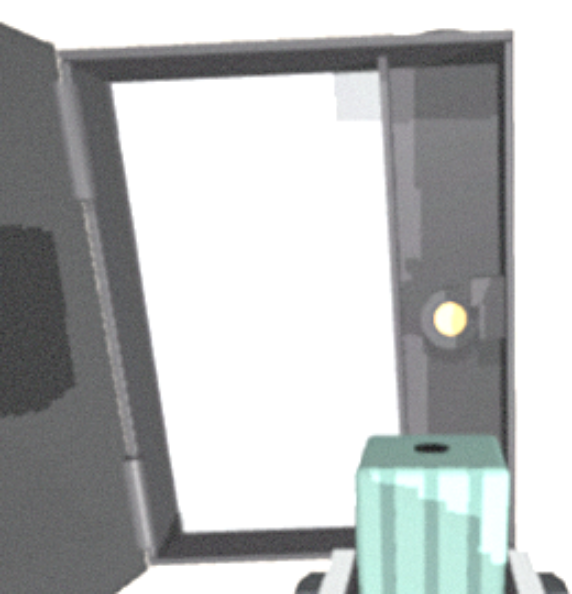

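Run:
```python
from h import *
go([.652,.119,.10],2);go([.652,.119,.03],2)
```

```text
shift [122.1 -89.8 162.3] twist -2.3 curyaw -0.3 j7 -1.73
shift [122.1 -89.8 232.3] twist -2.3 curyaw -0.3 j7 -1.73
```

Call:
move_arm([
  [24, -18, 20],
  [48, -36, 40],
  [72, -54, 60],
  [96, -72, 80],
  [122, -90, 100],
  [122, -90, 130],
  [122, -90, 160],
  [122, -90, 190],
  [122, -90, 210],
  [122, -90, 222],
  [122, -90, 231],
  [122, -90, 231],
  [122, -90, 231],
], twist=[-2, -2, -2, -2, -2, -2, -2, -2, -2, -2, -2, -2, -2], fingers=[0, 0, 0, 0, 0, 0, 0, 0, 0, 0, 0, 0, 0])

```text
t: 7.72
tool_pos: [0.6522, 0.1193, 0.0359]
orientation: [0.0, 1.0, 0.015, 0.001]
wrist_force: [-7.4, -1.7, 14.0]
grip_width: 0.0309
finger_force: 44.6
```

Call:
move_arm([
  [0, 0, -2],
  [0, 0, -2],
  [0, 0, -2],
  [0, 0, -2],
  [0, 0, -40],
  [0, 0, -80],
  [-40, 20, -120],
  [-80, 50, -160],
  [-100, 90, -200],
  [-100, 90, -200],
  [-100, 90, -200],
  [-100, 90, -200],
], twist=[0, 0, 0, 0, 0, 0, 0, 0, 0, 0, 0, 0], fingers=[0, 50, 50, 50, 50, 50, 50, 50, 50, 50, 50, 50])

```text
t: 8.72
tool_pos: [0.5555, 0.0225, 0.235]
orientation: [0.001, 1.0, 0.012, 0.003]
wrist_force: [0.7, -0.1, -0.5]
grip_width: 0.0499
finger_force: 0.0
```

Run:
```python
from h import *
c=cam("wrist","pics/w3.png"); print(pose()[0])
for z in (.052,.03):
  for b in blocks(c,z): print(z,b)
```

```text
[0.5552691  0.02504796 0.23273625]
0.052 ((0.45778594970703124, -0.1341490783691406), -54.219913482666016, (42.04217529296875, 62.55439758300781), array([404., 272.]), 1422.5)
0.052 ((0.638789794921875, -0.23406484985351564), 82.47576141357422, (29.857418060302734, 80.91658782958984), array([523., 115.]), 1752.0)
0.052 ((0.6500982666015624, 0.11600672912597657), 1.8697737455368042, (35.13097381591797, 67.51344299316406), array([185.,  95.]), 2358.0)
0.03 ((0.446360595703125, -0.1448773651123047), -54.21986389160156, (44.88475036621094, 66.78384399414062), array([404., 272.]), 1422.5)
0.03 ((0.6396026611328125, -0.25154876708984375), 82.47572326660156, (31.87608528137207, 86.38758850097656), array([523., 115.]), 1752.0)
0.03 ((0.6516756591796875, 0.12219218444824219), 1.869773030281067, (37.50627899169922, 72.0782699584961), array([185.,  95.]), 2358.0)
```

View pics/w3.png

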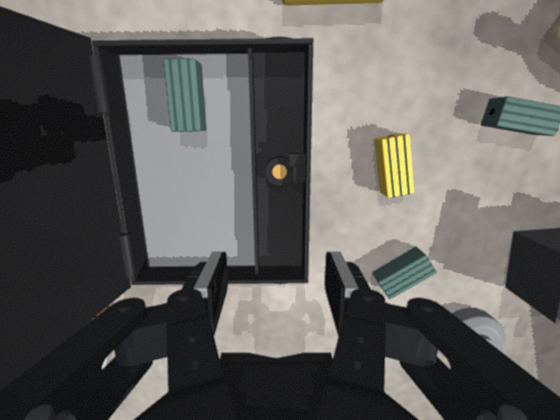

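The first block lies flat in the bay at (185,95). Next is the right-hand block.

Run:
```python
from h import *
go([.640,-.257,.08],82.3);go([.640,-.257,.010],82.3)
```

```text
shift [ 76.7 284.1 153.1] twist -80.8 curyaw 1.5 j7 -1.7
shift [ 76.4 284.1 223.1] twist -80.8 curyaw 1.5 j7 -1.7
```

Call:
move_arm([
  [9, 32, 0],
  [18, 64, 0],
  [27, 96, 0],
  [36, 128, 0],
  [45, 160, 10],
  [54, 192, 40],
  [62, 224, 70],
  [70, 256, 100],
  [77, 284, 130],
  [77, 284, 150],
  [77, 284, 150],
  [77, 284, 150],
  [77, 284, 150],
], twist=[-7, -14, -21, -28, -35, -42, -49, -56, -63, -70, -77, -81, -81], fingers=[60, 60, 60, 60, 60, 60, 60, 60, 60, 60, 60, 60, 60])

```text
t: 9.85
tool_pos: [0.6396, -0.2525, 0.077]
orientation: [-0.003, 0.75, 0.662, 0.0]
wrist_force: [0.9, 0.2, 0.6]
grip_width: 0.0602
finger_force: 0.0
```

Run:
```python
from h import *
c=cam("wrist","pics/w4.png")
for b in blocks(c): print(b)
go([.640,-.257,.010],82.3)
```

```text
((0.6404747924804688, -0.25607260131835935), 82.65091705322266, (30.04116439819336, 72.73802947998047), array([278., 236.]), 4112.5)
((0.48445797729492185, -0.17397483825683593), 68.41241455078125, (14.338573455810547, 29.960182189941406), array([  7., 140.]), 565.0)
((0.5829249267578125, -0.12804591369628907), 12.90817928314209, (1.8306834697723389, 67.80130004882812), array([151.,  38.]), 296.0)
((0.5790655517578125, -0.11886744689941406), 12.92612361907959, (3.519627332687378, 65.74264526367188), array([141.,  22.]), 341.5)
((0.5651448974609375, -0.11287832641601563), 13.001852035522461, (3.5750741958618164, 41.04961395263672), array([113.,  13.]), 230.5)
shift [-4.6  0.7 68.2] twist 0.4 curyaw 82.7 j7 0.03
```

Call:
move_arm([
  [-4, 1, 30],
  [-4, 1, 60],
  [-4, 1, 68],
  [-4, 1, 68],
  [-4, 1, 68],
  [-4, 1, 68],
  [-4, 1, 68],
  [-4, 1, 68],
  [-4, 1, 68],
  [-4, 1, 38],
  [-4, 1, 0],
  [-4, 1, -40],
  [-4, 1, -80],
  [-4, 1, -100],
  [-4, 1, -100],
  [-4, 1, -100],
], twist=[0, 0, 0, 0, 0, 0, 0, 0, 0, 0, 0, 0, 0, 0, 0, 0], fingers=[60, 60, 60, 60, 0, 0, 0, 0, 0, 0, 0, 0, 0, 0, 0, 0])

```text
t: 11.23
tool_pos: [0.6411, -0.2595, 0.1834]
orientation: [0.002, 0.751, 0.661, 0.001]
wrist_force: [0.4, 0.5, -2.1]
grip_width: 0.0309
finger_force: 41.4
```

Run:
```python
from h import *
go([.571,.117,.12],2);go([.571,.117,.031],2)
```

```text
shift [ 364.6 -117.7   62.6] twist 80.7 curyaw 82.7 j7 0.06
shift [ 364.7 -118.1  151.6] twist 80.7 curyaw 82.7 j7 0.06
```

Call:
move_arm([
  [33, -11, 0],
  [66, -22, 0],
  [99, -33, 0],
  [132, -44, 0],
  [165, -55, 0],
  [198, -66, 0],
  [231, -77, 0],
  [264, -88, 0],
  [297, -99, 0],
  [330, -110, 0],
  [365, -118, 0],
  [365, -118, 10],
  [365, -118, 45],
  [365, -118, 80],
  [365, -118, 110],
  [365, -118, 130],
  [365, -118, 142],
  [365, -118, 147],
  [365, -118, 147],
  [365, -118, 147],
], twist=[7, 14, 21, 28, 35, 42, 49, 56, 63, 70, 77, 81, 81, 81, 81, 81, 81, 81, 81, 81], fingers=[0, 0, 0, 0, 0, 0, 0, 0, 0, 0, 0, 0, 0, 0, 0, 0, 0, 0, 0, 0])

```text
t: 12.9
tool_pos: [0.5664, 0.1168, 0.0358]
orientation: [0.001, 1.0, 0.015, -0.003]
wrist_force: [-10.1, -2.9, 17.7]
grip_width: 0.0308
finger_force: 46.4
```

Call:
move_arm([
  [-3, 0, -2],
  [-3, 0, -2],
  [-3, 0, -2],
  [-3, 0, -2],
  [-3, 0, -40],
  [-3, 0, -80],
  [-20, 30, -120],
  [-40, 60, -150],
  [-50, 90, -190],
  [-50, 90, -200],
  [-50, 90, -200],
  [-50, 90, -200],
], twist=[0, 0, 0, 0, 0, 0, 0, 0, 0, 0, 0, 0], fingers=[0, 50, 50, 50, 50, 50, 50, 50, 50, 50, 50, 50])

```text
t: 13.9
tool_pos: [0.5237, 0.025, 0.2361]
orientation: [0.0, 1.0, 0.013, 0.002]
wrist_force: [-0.2, -0.0, -0.3]
grip_width: 0.0495
finger_force: 0.0
```

Run:
```python
from h import *
c=cam("wrist","pics/w5.png"); print(pose()[0])
for z in (.052,.03):
  for b in blocks(c,z): print(z,b)
go([.443,-.151,.08],-53.2)
```

```text
[0.52255374 0.02635892 0.23421439]
0.052 ((0.4546104125976563, -0.13442131042480468), -54.02013397216797, (40.7305908203125, 63.922210693359375), array([410., 249.]), 1511.5)
0.052 ((0.5639996337890625, 0.11362857055664062), 1.717720627784729, (34.65578842163086, 66.10382080078125), array([193., 148.]), 1970.5)
0.052 ((0.64992578125, 0.1161808853149414), 2.251335859298706, (34.92056655883789, 69.32841491699219), array([186.,  60.]), 2562.0)
0.03 ((0.44512936401367187, -0.1453022003173828), -54.02009963989258, (43.47682189941406, 68.23210144042969), array([410., 249.]), 1511.5)
0.03 ((0.5618939819335937, 0.11947218322753907), 1.7177156209945679, (36.992427825927734, 70.56080627441406), array([193., 148.]), 1970.5)
0.03 ((0.6536137084960938, 0.12219658660888671), 2.251354217529297, (37.27503204345703, 74.0028076171875), array([186.,  60.]), 2562.0)
shift [-84.7 175.1 154.1] twist 54.9 curyaw 1.7 j7 -1.69
```

Run:
```python
from h import *
c=cam("wrist")
marks("wrist",c,"filter",.0)
c=cam("scene"); marks("scene",c,"filter",0); print(blocks(c)[-2:])
```

```text
filter 0.81 (472.9, 312.3) [ 0.3361 -0.2653  0.    ]
filter 0.89 (164.5, 188.6) [ 0.3443 -0.2682  0.    ]
[((0.5979588012695313, 0.12078608703613282), 1.3967735767364502, (34.46967697143555, 156.27255249023438), array([314., 226.]), 476.5), ((0.44590292358398437, -0.15152099609375), -54.881378173828125, (31.559335708618164, 70.63472747802734), array([207., 201.]), 172.0)]
```

Call:
move_arm([
  [-12, 25, 0],
  [-24, 50, 0],
  [-36, 75, 20],
  [-48, 100, 45],
  [-60, 125, 70],
  [-72, 150, 95],
  [-85, 175, 115],
  [-85, 175, 120],
  [-85, 175, 120],
  [-85, 175, 120],
  [-85, 175, 120],
], twist=[7, 14, 21, 28, 35, 42, 49, 55, 55, 55, 55], fingers=[50, 50, 50, 50, 50, 50, 50, 50, 50, 50, 50])

```text
t: 15.07
tool_pos: [0.4439, -0.1496, 0.1146]
orientation: [-0.001, 0.895, -0.446, 0.0]
wrist_force: [0.0, 0.2, 0.1]
grip_width: 0.0502
finger_force: 0.0
```

Run:
```python
from h import *
c=cam("wrist","pics/w6.png"); print(pose()[0])
for b in blocks(c)[:3]: print(b)
marks("wrist",c,"filter",.0)
go([.4435,-.150,.010],-53.3)
```

```text
[ 0.44403451 -0.14965454  0.11491369]
((0.544735595703125, 0.11346038055419921), -67.58097076416016, (33.00876998901367, 59.20683288574219), array([ 12., 363.]), 837.5)
((0.43947439575195313, -0.15274282836914063), -53.62446212768555, (29.88159942626953, 71.34286499023438), array([282., 214.]), 3138.0)
filter 0.64 (455.2, 177.6) [ 0.3352 -0.2628  0.    ]
shift [ -0.3   0.7 105. ] twist 0.3 curyaw -53.0 j7 -2.21
```

View pics/w6.png

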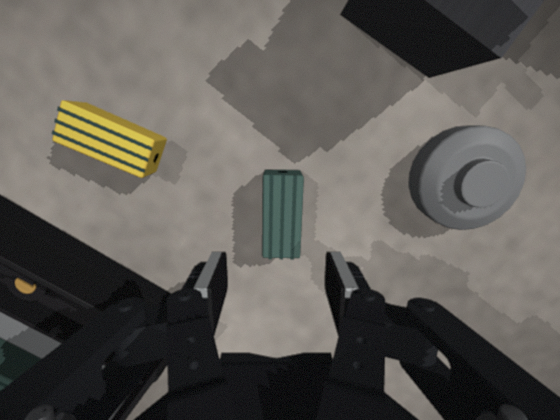

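Call:
move_arm([
  [0, 2, 35],
  [0, 2, 70],
  [0, 2, 95],
  [0, 2, 105],
  [0, 2, 105],
  [0, 2, 105],
  [0, 2, 105],
  [0, 2, 105],
  [0, 2, 105],
  [0, 2, 105],
  [0, 2, 105],
  [0, 2, 70],
  [0, 2, 30],
  [0, 2, -10],
  [0, 2, -50],
  [0, 2, -70],
  [0, 2, -70],
], twist=[0, 0, 0, 0, 0, 0, 0, 0, 0, 0, 0, 0, 0, 0, 0, 0, 0], fingers=[50, 50, 50, 50, 50, 50, 0, 0, 0, 0, 0, 0, 0, 0, 0, 0, 0])

```text
t: 16.58
tool_pos: [0.4449, -0.1536, 0.1906]
orientation: [-0.001, 0.894, -0.449, 0.007]
wrist_force: [0.5, 0.6, -1.1]
grip_width: 0.0309
finger_force: 40.7
```

Run:
```python
from h import *
go([.486,.115,.035],2)
```

```text
shift [-192.5 -192.2  155. ] twist -55.3 curyaw -53.3 j7 -2.21
```

Call:
move_arm([
  [-24, -24, 0],
  [-48, -48, 0],
  [-72, -72, 0],
  [-96, -96, 0],
  [-120, -120, 0],
  [-144, -144, 0],
  [-168, -168, 0],
  [-191, -194, 10],
  [-191, -194, 40],
  [-191, -194, 75],
  [-191, -194, 105],
  [-191, -194, 130],
  [-191, -194, 145],
  [-191, -194, 153],
  [-191, -194, 153],
], twist=[-7, -14, -21, -28, -35, -42, -49, -55, -55, -55, -55, -55, -55, -55, -55], fingers=[0, 0, 0, 0, 0, 0, 0, 0, 0, 0, 0, 0, 0, 0, 0])

```text
t: 17.83
tool_pos: [0.4871, 0.1172, 0.0389]
orientation: [0.001, 1.0, 0.015, 0.005]
wrist_force: [-10.2, -4.3, 46.5]
grip_width: 0.0311
finger_force: 63.2
```

Call:
move_arm([
  [0, 0, -3],
  [0, 0, -3],
  [0, 0, -3],
  [0, 0, -3],
  [0, 0, -3],
  [0, 0, -40],
  [0, 0, -80],
  [-10, 30, -120],
  [-10, 60, -150],
  [-10, 90, -190],
  [-10, 90, -210],
  [-10, 90, -210],
  [-10, 90, -210],
], twist=[0, 0, 0, 0, 0, 0, 0, 0, 0, 0, 0, 0, 0], fingers=[0, 0, 50, 50, 50, 50, 50, 50, 50, 50, 50, 50, 50])

```text
t: 18.92
tool_pos: [0.4761, 0.0256, 0.2424]
orientation: [-0.0, 1.0, 0.014, 0.002]
wrist_force: [0.2, 0.5, -1.5]
grip_width: 0.0499
finger_force: 0.0
```

Run:
```python
from h import *
c=cam("wrist"); print(pose()[0])
for z in (.052,):
  for b in blocks(c,z): print(z,b)
s=cam("scene"); im=lambda c:cv2.cvtColor(c[0]["img"],cv2.COLOR_RGB2BGR)
a=cv2.resize(im(s)[110:280,240:400],None,fx=2.5,fy=2.5)
b=im(c); b[:,:]=b
b=b[0:425,0:400]; h=max(a.shape[0],b.shape[0])
f=lambda x:cv2.copyMakeBorder(x,0,h-x.shape[0],0,0,0)
cv2.imwrite("pics/c3.png",np.hstack([f(a),f(b)]))
for bb in blocks(s,.052): print(bb)
```

```text
[0.47470122 0.02655712 0.24065499]
0.052 ((0.4766972961425781, 0.11963806915283202), -5.8105316162109375, (40.37671661376953, 77.06277465820312), array([193., 184.]), 2039.0)
0.052 ((0.5640491333007812, 0.11377738189697266), 1.6175607442855835, (34.946990966796875, 66.68377685546875), array([193., 101.]), 2168.0)
0.052 ((0.6334473266601562, 0.11571086883544922), 1.6181316375732422, (34.69056701660156, 44.81989669799805), array([188.,  25.]), 1738.0)
((0.5722530517578125, 0.11596708679199219), -0.6808090209960938, (37.50053024291992, 233.10423278808594), array([310., 215.]), 667.5)
```

View pics/c3.png

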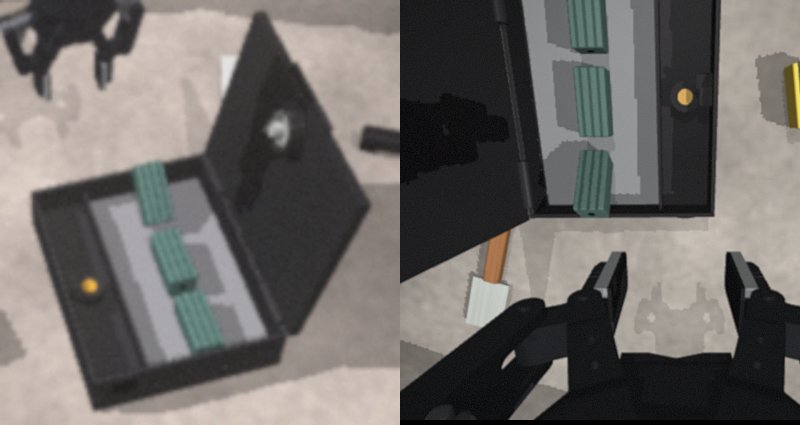

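Run:
```python
from h import *
c=cam("wrist")
for uv,z in [((240,215),.06),((240,206),.06),((240,206),.022),((193,206),.022),((190,150),.06),((193,136),.052),((193,215),.065),((188,215),.065),((170,68),.052),((193,68),.052),((314,213),.06),((314,5),.06)]: print(uv,z,ray(c,*uv,z).round(4))
go([.485,.117,.06],-4)
```

```text
(240, 215) 0.06 [0.4421 0.066  0.06  ]
(240, 206) 0.06 [0.4525 0.0659 0.06  ]
(240, 206) 0.022 [0.4414 0.0703 0.022 ]
(193, 206) 0.022 [0.4396 0.1286 0.022 ]
(190, 150) 0.06 [0.5122 0.1183 0.06  ]
(193, 136) 0.052 [0.5261 0.1166 0.052 ]
(193, 215) 0.065 [0.442  0.1172 0.065 ]
(188, 215) 0.065 [0.4419 0.1227 0.065 ]
(170, 68) 0.052 [0.5916 0.1364 0.052 ]
(193, 68) 0.052 [0.5924 0.1134 0.052 ]
(314, 213) 0.06 [ 0.447  -0.0167  0.06  ]
(314, 5) 0.06 [ 0.6481 -0.0029  0.06  ]
shift [ 15.  -89.3 179.2] twist 5.8 curyaw 1.8 j7 -1.68
```

The third block's -x end sits on the rim, at (593,212) in the combined picture. I'll regrip it, shift it about 12 mm along +x and let it drop flat.

Call:
move_arm([
  [4, -23, 30],
  [8, -46, 65],
  [11, -68, 100],
  [14, -90, 130],
  [14, -90, 160],
  [14, -90, 185],
  [14, -90, 200],
  [14, -90, 200],
  [14, -90, 200],
  [14, -90, 200],
  [14, -90, 200],
  [14, -90, 200],
  [14, -90, 200],
  [18, -90, 187],
  [22, -90, 187],
  [26, -90, 187],
  [28, -90, 187],
  [28, -90, 187],
], twist=[3, 6, 6, 6, 6, 6, 6, 6, 6, 6, 6, 6, 6, 4, 2, 0, 0, 0], fingers=[50, 50, 50, 50, 50, 50, 50, 50, 0, 0, 0, 0, 0, 0, 0, 0, 0, 0], grip_force=25)

```text
t: 20.57
tool_pos: [0.5011, 0.1171, 0.0548]
orientation: [-0.0, 1.0, 0.014, 0.001]
wrist_force: [0.5, 0.4, -0.8]
grip_width: 0.032
finger_force: 27.0
```

Run:
```python
from h import *
s=cam("scene"); im=cv2.cvtColor(s[0]["img"],cv2.COLOR_RGB2BGR)
s2=cam("side"); im2=cv2.cvtColor(s2[0]["img"],cv2.COLOR_RGB2BGR)
w=cam("wrist"); im3=cv2.cvtColor(w[0]["img"],cv2.COLOR_RGB2BGR)
a=cv2.resize(im[130:270,240:390],None,fx=2.5,fy=2.5)
b=cv2.resize(im3[100:380,80:440],(450,350))
cv2.imwrite("pics/c4.png",np.hstack([a,b[:350]]))
```

```text
(no output)
```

View pics/c4.png

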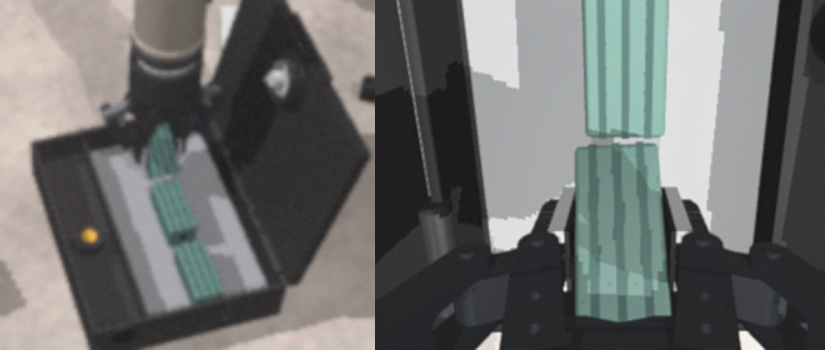

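The block is held just clear of the middle block. I'll lower it, release and look.

Call:
move_arm([
  [0, 0, 6],
  [0, 0, 12],
  [0, 0, 14],
  [0, 0, 14],
  [0, 0, 14],
  [0, 0, 14],
  [0, 0, 14],
  [0, 0, -20],
  [0, 0, -60],
  [0, 30, -100],
  [0, 60, -130],
  [0, 90, -170],
  [0, 90, -190],
  [0, 90, -190],
  [0, 90, -190],
], twist=[0, 0, 0, 0, 0, 0, 0, 0, 0, 0, 0, 0, 0, 0, 0], fingers=[0, 0, 0, 0, 45, 45, 45, 45, 50, 50, 50, 50, 50, 50, 50])

```text
t: 21.97
tool_pos: [0.5046, 0.0264, 0.2464]
orientation: [-0.0, 1.0, 0.013, 0.003]
wrist_force: [-0.6, 0.2, -1.1]
grip_width: 0.0501
finger_force: 0.0
```

Run:
```python
from h import *
c=cam("wrist"); print(pose()[0])
for b in blocks(c,.052): print(b)
s=cam("scene"); im=lambda c:cv2.cvtColor(c[0]["img"],cv2.COLOR_RGB2BGR)
a=cv2.resize(im(s)[130:270,240:390],None,fx=2.5,fy=2.5)
cv2.imwrite("pics/c5.png",np.hstack([a,im(c)[0:350,0:400]]))
```

```text
[0.50318515 0.0273747  0.24445598]
((0.4821094970703125, 0.11265336608886718), 0.5429630279541016, (35.26726150512695, 72.45091247558594), array([200., 202.]), 1656.0)
((0.5638223876953125, 0.11379669189453125), 1.772782564163208, (34.362247467041016, 66.9924087524414), array([196., 129.]), 1934.0)
((0.6500171508789062, 0.11636312103271484), 2.1027350425720215, (34.46614074707031, 72.7939453125), array([190.,  41.]), 2589.0)
```

View pics/c5.png

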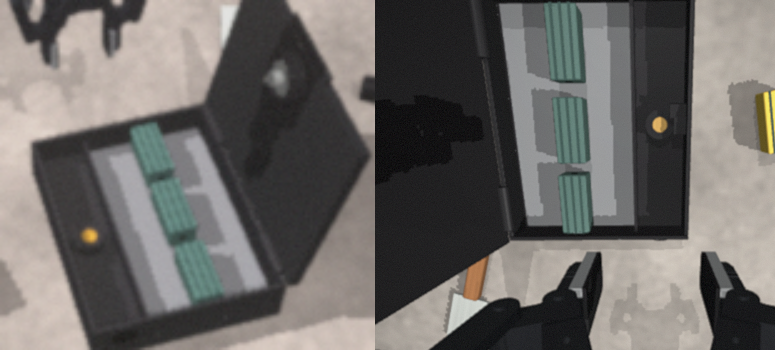

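```bash
cat > fit.py <<'E'
from h import *
from scipy.optimize import minimize
def mask(c):
    h=cv2.cvtColor(c[0]["img"],cv2.COLOR_RGB2HSV); m=cv2.inRange(h,(75,55,25),(105,255,160)); return cv2.morphologyEx(m,cv2.MORPH_CLOSE,np.ones((5,5)))>0
B=np.array([[a,b,c] for a in(-35,35) for b in(-16,16) for c in(-15,15)])/1000
def sil(c,P,S=4):
    uv=np.array([proj(c,p) for p in P]); m=np.zeros((420*S,560*S),np.uint8)
    cv2.fillConvexPoly(m,cv2.convexHull((uv*S).astype(np.int32)),255); return cv2.resize(m,(560,420),interpolation=cv2.INTER_AREA)/255.
def corners(bl): return [R.from_euler('ZY',[b[3],b[4]]).apply(B)+b[:3] for b in bl]
def fitall(cams,x0,roi):
    M=[mask(c) for c in cams]
    def cost(v):
        e=0; bl=v.reshape(-1,5)
        for c,m in zip(cams,M):
            s=np.max([sil(c,P) for P in corners(bl)],axis=0); u0,v0,u1,v1=roi(c)
            e+=np.abs(s-m)[v0:v1,u0:u1].sum()/max(m[v0:v1,u0:u1].sum(),1)
        return e
    sc=np.tile([.006,.006,.006,.06,.25],len(x0)); r=None; v=np.array(x0,float).ravel()
    for k in range(3):
        simp=np.vstack([v]+[v+sc*np.eye(len(v))[i]*(1 if k%2 else -1) for i in range(len(v))])
        r=minimize(cost,v,method="Nelder-Mead",options=dict(initial_simplex=simp,maxfev=700)); v=r.x
    return r.fun,v.reshape(-1,5)
E
python3 - <<'E'
from fit import *
cs=[cam("wrist"),cam("scene")]
def roi(c):
    uv=np.array([proj(c,[x,y,.04]) for x in(.43,.70) for y in(.06,.17)]); return (*np.clip(uv.min(0).astype(int)-8,0,999),*(uv.max(0).astype(int)+8))
x0=[[.482,.113,.04,.03,.0],[.564,.114,.037,.03,0],[.65,.116,.037,.03,0]]
for p in (0,.4):
    x0[0][4]=p; f,v=fitall(cs,x0,roi); print(round(f,3)); print(v.round(3))
E
```

```text
0.405
[[ 0.481  0.116  0.036  0.001 -0.176]
 [ 0.564  0.118  0.029 -0.004 -0.037]
 [ 0.649  0.119  0.046  0.014 -0.168]]
0.41
[[ 0.48   0.116  0.034  0.029  0.056]
 [ 0.564  0.118  0.031  0.017 -0.058]
 [ 0.649  0.118  0.046  0.028 -0.173]]
```

Run:
```python
from h import *
go([.468,.115,.054])
```

```text
shift [-30.4 -87.8 188.6] twist 0 curyaw 1.8 j7 -1.69
```

Call:
move_arm([
  [-10, -30, 20],
  [-20, -60, 50],
  [-32, -88, 80],
  [-32, -88, 110],
  [-32, -88, 135],
  [-32, -88, 155],
  [-32, -88, 168],
  [-32, -88, 176],
  [-32, -88, 182],
  [-32, -88, 186],
  [-32, -88, 189],
], twist=[0, 0, 0, 0, 0, 0, 0, 0, 0, 0, 0], fingers=[0, 0, 0, 0, 0, 0, 0, 0, 0, 0, 0])

```text
t: 23.08
tool_pos: [0.4686, 0.1146, 0.0551]
orientation: [-0.0, 1.0, 0.015, 0.0]
wrist_force: [-0.2, -0.5, -0.5]
grip_width: -0.0001
finger_force: 0.0
```

Nothing touched at z = 55 mm over its -x end, so all three blocks lie flat. Now I'll go up and over behind the lid.

Call:
move_arm([
  [0, 0, -40],
  [0, 0, -80],
  [0, 0, -120],
  [0, 0, -160],
  [0, 0, -200],
  [0, 0, -240],
  [15, -20, -255],
  [30, -55, -255],
  [40, -90, -255],
  [50, -125, -255],
  [63, -160, -255],
  [63, -195, -255],
  [63, -222, -255],
  [63, -222, -255],
  [63, -222, -255],
], twist=[0, 0, 0, 0, 0, 0, 0, 0, 0, 0, 0, 0, 0, 0, 0], fingers=[0, 0, 0, 0, 0, 0, 0, 0, 0, 0, 0, 0, 0, 0, 0])

```text
t: 24.33
tool_pos: [0.5238, 0.3405, 0.3103]
orientation: [-0.001, 1.0, 0.017, -0.0]
wrist_force: [0.2, -0.4, -0.1]
grip_width: -0.0001
finger_force: 0.0
```

Run:
```python
from h import *
print(pose()[0])
def t(y,z): print(y,z,end=' ');go([.525,y,z],2)
for y,z in [(.335,.235),(.29,.235),(.221,.240),(.170,.238),(.127,.226),(.087,.2),(.055,.163),(.036,.12),(.026,.08),(.024,.069)]: t(y,z)
```

```text
[0.52377777 0.34054926 0.31028845]
0.335 0.235 shift [ 1.1  5.7 75.3] twist -0.1 curyaw 1.9 j7 -2.28
0.29 0.235 shift [-0.5 50.7 75.2] twist -0.1 curyaw 1.9 j7 -2.28
0.221 0.24 shift [ -2.8 119.6  70.1] twist -0.1 curyaw 1.9 j7 -2.28
0.17 0.238 shift [ -4.5 170.6  72.1] twist -0.1 curyaw 1.9 j7 -2.28
0.127 0.226 shift [ -6.  213.6  84. ] twist -0.1 curyaw 1.9 j7 -2.28
0.087 0.2 shift [ -7.3 253.6 110. ] twist -0.1 curyaw 1.9 j7 -2.28
0.055 0.163 shift [ -8.4 285.6 147. ] twist -0.1 curyaw 1.9 j7 -2.28
0.036 0.12 shift [ -9.  304.6 189.9] twist -0.1 curyaw 1.9 j7 -2.28
0.026 0.08 shift [ -9.4 314.7 229.9] twist -0.1 curyaw 1.9 j7 -2.28
0.024 0.069 shift [ -9.4 316.7 240.9] twist -0.1 curyaw 1.9 j7 -2.28
```

Call:
move_arm([
  [0, 0, 35],
  [0, 2, 70],
  [0, 10, 75],
  [0, 25, 75],
  [0, 38, 75],
  [0, 48, 75],
  [0, 58, 74],
  [-1, 68, 73],
  [-1, 78, 72],
  [-2, 88, 71],
  [-2, 98, 70],
  [-3, 108, 70],
  [-3, 120, 70],
], twist=[0, 0, 0, 0, 0, 0, 0, 0, 0, 0, 0, 0, 0], fingers=[0, 0, 0, 0, 0, 0, 0, 0, 0, 0, 0, 0, 0])

```text
t: 25.42
tool_pos: [0.5254, 0.2198, 0.2416]
orientation: [-0.002, 1.0, 0.016, 0.001]
wrist_force: [0.8, 4.1, 2.8]
grip_width: 0.0
finger_force: 2.0
```

Call:
move_arm([
  [0, 10, 0],
  [0, 21, 0],
  [0, 31, 0],
  [-1, 41, 1],
  [-1, 51, 2],
  [-2, 60, 4],
  [-2, 69, 7],
  [-2, 78, 10],
  [-3, 86, 13],
  [-3, 94, 17],
  [-3, 104, 22],
  [-4, 114, 28],
  [-4, 124, 34],
  [-4, 134, 40],
], twist=[0, 0, 0, 0, 0, 0, 0, 0, 0, 0, 0, 0, 0, 0], fingers=[0, 0, 0, 0, 0, 0, 0, 0, 0, 0, 0, 0, 0, 0])

```text
t: 26.58
tool_pos: [0.5248, 0.0832, 0.1994]
orientation: [-0.0, 1.0, 0.015, -0.001]
wrist_force: [0.5, 3.0, 1.5]
grip_width: -0.0002
finger_force: 1.5
```

Run:
```python
from h import *
s=cam("side"); im=cv2.cvtColor(s[0]["img"],cv2.COLOR_RGB2BGR)
cv2.imwrite("pics/s1.png",cv2.resize(im[100:340,180:460],None,fx=2,fy=2)); print(pose()[0])
go([.525,.087,.2],2);go([.525,.024,.069],2)
```

```text
[0.52407113 0.07955442 0.19778103]
shift [ 1.1 -7.4 -2.2] twist -0.5 curyaw 1.5 j7 -1.84
shift [1.00e-01 5.52e+01 1.29e+02] twist -0.5 curyaw 1.5 j7 -1.84
```

View pics/s1.png

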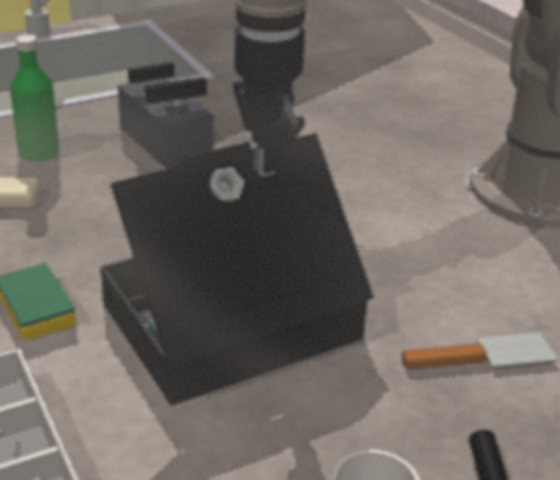

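The lid follows the fingertip: it is about 45° open with the socket at (228,183). Continuing the arc, then pressing down.

Call:
move_arm([
  [0, 8, 10],
  [0, 16, 22],
  [0, 24, 35],
  [0, 31, 49],
  [0, 38, 64],
  [0, 43, 78],
  [0, 47, 92],
  [0, 50, 105],
  [0, 53, 116],
  [0, 54, 122],
  [0, 54, 127],
  [0, 54, 131],
  [0, 54, 134],
  [0, 54, 134],
  [0, 54, 134],
], twist=[0, 0, 0, 0, 0, 0, 0, 0, 0, 0, 0, 0, 0, 0, 0], fingers=[0, 0, 0, 0, 0, 0, 0, 0, 0, 0, 0, 0, 0, 0, 0])

```text
t: 27.88
tool_pos: [0.5264, 0.0281, 0.0716]
orientation: [0.002, 1.0, 0.015, -0.0]
wrist_force: [-11.7, -4.8, 34.9]
grip_width: -0.0003
finger_force: 17.2
```

Call:
move_arm([
  [0, 0, -30],
  [-10, 0, -60],
  [-20, 0, -90],
  [-30, 0, -115],
  [-30, 5, -115],
  [-30, 5, -115],
  [-30, 5, -115],
], twist=[0, 0, 0, 0, 0, 0, 0], fingers=[0, 0, 0, 0, 0, 0, 0])

```text
t: 28.47
tool_pos: [0.4963, 0.0239, 0.1804]
orientation: [0.0, 1.0, 0.015, -0.001]
wrist_force: [-0.4, -0.8, 1.1]
grip_width: 0.0002
finger_force: 0.0
```

Run:
```python
from h import *
c=cam("wrist"); print(pose()[0])
marks("wrist",c,"socket",.070); marks("wrist",c,"lid_edge",.072)
s=cam("scene");marks("scene",s,"socket",.070);marks("scene",s,"key_grip",.112)
u,v=proj(c,[.5755,.017,.07]).round().astype(int); print(u,v)
im=cv2.cvtColor(c[0]["img"],cv2.COLOR_RGB2BGR)
x0=np.clip(u-50,0,460);y0=np.clip(v-50,0,320)
a=cv2.resize(im[y0:y0+100,x0:x0+100],None,fx=4,fy=4,interpolation=cv2.INTER_CUBIC); print(x0,y0)
cv2.imwrite("pics/sock.png",np.hstack([a,im[:400,150:550]]))
```

```text
[0.49602562 0.02405499 0.17975358]
socket 0.64 (287.9, 117.2) [0.5705 0.0162 0.07  ]
lid_edge 0.8 (314.8, 113.1) [ 0.5742 -0.0049  0.072 ]
socket 0.62 (276.3, 217.5) [0.5756 0.0212 0.07  ]
key_grip 0.7 (130.0, 195.2) [ 0.439  -0.3471  0.112 ]
287 111
237 61
```

View pics/sock.png

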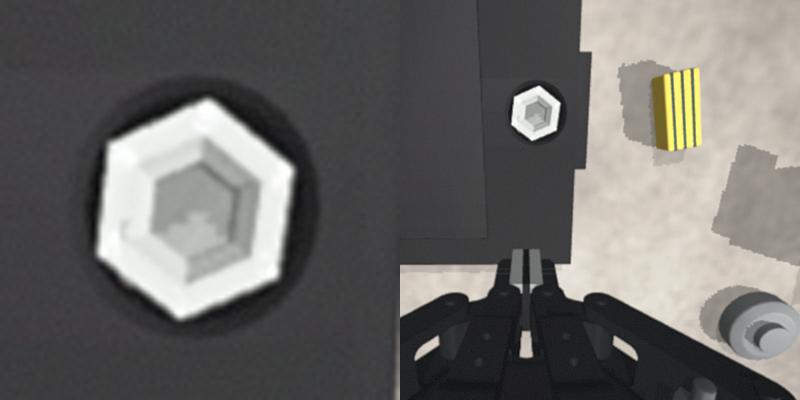

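Run:
```python
from h import *
c=cam("wrist")
g=cv2.cvtColor(c[0]["img"],cv2.COLOR_RGB2GRAY)[61:161,237:337]
m=(g>120).astype(np.uint8); k=max(cv2.findContours(m,cv2.RETR_EXTERNAL,cv2.CHAIN_APPROX_NONE)[0],key=cv2.contourArea)
W=np.array([ray(c,237+p[0][0],61+p[0][1],.070)[:2] for p in k])*1000
mm=cv2.moments(W.astype(np.float32).reshape(-1,1,2)); C=np.array([mm["m10"],mm["m01"]])/mm["m00"]
d=W-C; r=np.hypot(*d.T); th=np.arctan2(d[:,1],d[:,0])
# 6-fold phase of radius (vertices = max r), boundary resampled by angle
t=np.radians(np.arange(0,360,2)); rr=np.interp(t,*zip(*sorted(zip(th%(2*np.pi),r))),period=2*np.pi)
ph=np.angle((rr*np.exp(1j*6*t)).sum())/6
print("centre",C.round(1),"area",mm["m00"],"vertex angle",np.degrees(ph),"flat angle",np.degrees(ph)+30, "rmin/max",r.min(),r.max())
# scene check of key bar orientation
s=cam("scene"); go([.455,-.29,.30],None)
```

```text
centre [573.2  18.5] area 1153.0595584980165 vertex angle -5.34135913984778 flat angle 24.658640860152218 rmin/max 17.878027998438743 21.05206241062144
shift [ -51.5  312.9 -119.4] twist 0 curyaw 1.7 j7 -1.71
```

The well shows a hex recess, centred at about (286,114), with vertices up and down. Now I'll look at the key stand.

Call:
move_arm([
  [0, 0, -40],
  [0, 0, -80],
  [-8, 25, -100],
  [-16, 60, -100],
  [-25, 95, -100],
  [-35, 130, -100],
  [-45, 165, -100],
  [-55, 200, -100],
  [-65, 235, -100],
  [-80, 270, -100],
  [-95, 305, -100],
  [-110, 340, -100],
  [-115, 362, -100],
  [-115, 362, -100],
  [-115, 362, -100],
], twist=[0, 0, 0, 0, 0, 0, 0, 0, 0, 0, 0, 0, 0, 0, 0], fingers=[30, 30, 30, 30, 30, 30, 30, 30, 30, 30, 30, 30, 30, 30, 30])

```text
t: 30.12
tool_pos: [0.3921, -0.3424, 0.2808]
orientation: [-0.0, 1.0, 0.013, -0.0]
wrist_force: [0.2, 0.9, 0.2]
grip_width: 0.0299
finger_force: 0.0
```

Run:
```python
from h import *
c=cam("wrist","pics/k0.png"); print(pose()[0], manip.observe()["joint_positions"].round(2))
marks("wrist",c,"key_grip",.112);marks("wrist",c,"small_key",.112);marks("wrist",c,"stand_hole",.08)
for m in spotter.recognise("wrist","key_grip")[:3]: print(m["p"],(np.array(m["rect"])*[560,420,560,420]).round())
g=cv2.cvtColor(c[0]["img"],cv2.COLOR_RGB2GRAY); m=(g<28).astype(np.uint8); m=cv2.morphologyEx(m,cv2.MORPH_OPEN,np.ones((3,3)))
for k in cv2.findContours(m,cv2.RETR_EXTERNAL,cv2.CHAIN_APPROX_NONE)[0]:
    if 300<cv2.contourArea(k)<12000:
        b=cv2.boundingRect(k)
        W=np.array([ray(c,*p[0],.126)[:2] for p in k]).astype(np.float32)*1000
        print(b,cv2.contourArea(k),cv2.minAreaRect(W))
cv2.imwrite("pics/k0b.png",cv2.convertScaleAbs(cv2.imread("pics/k0.png"),alpha=2.2,beta=10))
```

```text
[ 0.39321991 -0.34051436  0.28092379] [ 0.74  0.23 -0.07  1.5   0.02  1.42 -0.87]
key_grip 0.68 (278.2, 127.6) [ 0.4567 -0.3432  0.112 ]
small_key 0.79 (344.5, 119.0) [ 0.4667 -0.4084  0.112 ]
stand_hole 0.61 (280.4, 124.0) [ 0.4598 -0.3457  0.08  ]
0.62 [263.  71. 297. 181.]
0.56 [  1.   1.  40. 133.]
(306, 254, 11, 64) 335.5 ((287.48419189453125, -384.5391845703125), (79.338623046875, 11.08734130859375), 3.1957969665527344)
(236, 252, 10, 64) 327.0 ((287.8663635253906, -306.1831970214844), (9.980353355407715, 79.04600524902344), 89.86949157714844)
(353, 79, 18, 81) 464.0 ((465.77001953125, -421.08184814453125), (6.819807052612305, 72.61106872558594), 87.55245971679688)
(0, 0, 37, 130) 2687.5 ((499.0688171386719, -107.31169891357422), (33.07763671875, 111.34319305419922), 76.8335189819336)
```

View pics/k0b.png

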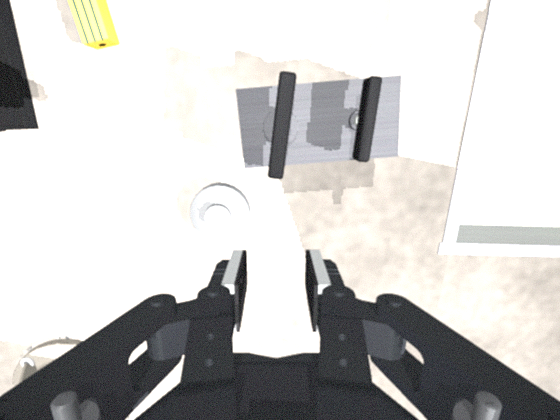

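The picture shows the big key's bar from (288,73) to (277,178), with the small key at (369,119). I'll measure the bar numerically.

Run:
```python
from h import *
c=cam("wrist"); g=cv2.cvtColor(c[0]["img"],cv2.COLOR_RGB2GRAY)
print(g[120,262:300]); print(g[64:84,287],g[165:186,277])
for T in (26,32,38):
    m=(g<T).astype(np.uint8); m[:, :262]=0; m[:,304:]=0; m[:60]=0; m[190:]=0; m=cv2.morphologyEx(m,cv2.MORPH_OPEN,np.ones((3,3)))
    k=max(cv2.findContours(m,cv2.RETR_EXTERNAL,cv2.CHAIN_APPROX_NONE)[0],key=cv2.contourArea)
    for z in (.126,):
        W=np.array([ray(c,*p[0],z)[:2] for p in k]).astype(np.float32)*1000; print(T,cv2.boundingRect(k),cv2.minAreaRect(W))
for uv in [(288,74),(277,172),(277,178)]: print(uv,ray(c,*uv,.126).round(4),ray(c,*uv,.098).round(4))
```

```text
[64 66 67 69 66 64 61 62 66 64 65 65 66 67 63 48 26 21 32 32 36 32 38 32
 37 35 30 35 33 33 25 33 59 82 92 89 90 92]
[107 105 103 105 105 105 108 110 108  87  51  26  29  34  33  39  34  36
  36  33] [ 33  31  29  38  32  32  31  31  33  32  31  29  28  26  30  80 133 152
 151 151 147]Traceback (most recent call last):
  File "<stdin>", line 6, in <module>
ValueError: max() iterable argument is empty
```

Run:
```python
from h import *
c=cam("wrist"); g=cv2.cvtColor(c[0]["img"],cv2.COLOR_RGB2GRAY)
for T in (45,52):
    m=(g<T).astype(np.uint8); m[:, :264]=0; m[:,302:]=0; m[:60]=0; m[190:]=0; m=cv2.morphologyEx(m,cv2.MORPH_OPEN,np.ones((3,3)))
    k=max(cv2.findContours(m,cv2.RETR_EXTERNAL,cv2.CHAIN_APPROX_NONE)[0],key=cv2.contourArea)
    W=np.array([ray(c,*p[0],.126)[:2] for p in k]).astype(np.float32)*1000; print(T,cv2.boundingRect(k),cv2.minAreaRect(W))
def solve(cams):pass
for uv in [(288,74.5),(277,179)]: print(uv,ray(c,*uv,.126).round(4),ray(c,*uv,.112).round(4),ray(c,*uv,.098).round(4))
print(c[1])
go([.457,-.345,.2],8)
```

```text
45 (271, 75, 28, 105) ((457.5460205078125, -345.3539733886719), (15.641705513000488, 96.87503051757812), 84.40172576904297)
52 (271, 74, 28, 106) ((457.4773254394531, -345.3228759765625), (15.9606351852417, 97.25542449951172), 84.4094009399414)
(288, 74.5) [ 0.5057 -0.3471  0.126 ] [ 0.5076 -0.3476  0.112 ] [ 0.5095 -0.3481  0.098 ]
(277, 179) [ 0.4093 -0.3405  0.126 ] [ 0.4067 -0.3407  0.112 ] [ 0.404  -0.3408  0.098 ]
[ 0.46595203 -0.33731036  0.42333174]
shift [63.2  7.1 81.5] twist -6.2 curyaw 1.8 j7 -0.87
```

Call:
move_arm([
  [20, 2, 20],
  [40, 4, 50],
  [63, 6, 80],
  [63, 6, 110],
  [63, 6, 120],
  [63, 6, 120],
  [63, 6, 120],
  [63, 6, 120],
], twist=[6, 6, 6, 6, 6, 6, 6, 6], fingers=[40, 40, 40, 40, 40, 40, 40, 40])

```text
t: 31.13
tool_pos: [0.4567, -0.3465, 0.1638]
orientation: [0.001, 0.999, -0.038, 0.002]
wrist_force: [-0.5, -0.6, 0.4]
grip_width: 0.0398
finger_force: 0.0
```

Run:
```python
from h import *
c=cam("wrist"); print(pose()[0]); marks("wrist",c,"key_grip",.112)
g=cv2.cvtColor(c[0]["img"],cv2.COLOR_RGB2GRAY)
for P in ([.4575,-.3453,.126],[.49,-.348,.126]):
    u,v=proj(c,P); print((u,v)); v=int(v)
    if 0<v<420: print(g[v,max(int(u)-40,0):int(u)+40])
go([.4575,-.3453,.096],-5)
```

```text
[ 0.45689215 -0.34661625  0.16403259]
key_grip 0.68 (270.2, 228.4) [ 0.4582 -0.3432  0.112 ]
(np.float64(273.3167582223926), np.float64(236.69272663807374))
[ 76  78  76  76  73  74  75  74  74  73  76  76  74  75  74  73  75  75
  76  74  75  76  81  93  97  96  85  79  72  45  20  26  33  33  36  36
  39  37  36  35  34  37  33  36  37  41  36  38  35  38  33  32  35  56
  85  95  98  94  97  98 100  99 101 101 102 102 100  98  99 101  99  98
 100  97  99  98  94  98  96  96]
(np.float64(273.62271306713996), np.float64(186.65580993339222))
[ 75  75  73  72  75  75  75  73  71  74  73  73  68  71  71  70  71  69
  67  71  69  72  91  97 100  95 100 102  97  69  38  24  25  33  34  35
  37  36  36  39  36  37  37  39  35  36  39  37  36  35  37  38  37  31
  40  64  88 100 103 102 104 101 103 100 103 100 101 104 102 103 103 102
 104 102 102 101 103 102 102  99]
shift [ 0.2 -1.4 68. ] twist 0.6 curyaw -4.4 j7 -1.05
```

Call:
move_arm([
  [0, -1, 30],
  [0, -1, 55],
  [0, -1, 65],
  [0, -1, 67],
  [0, -1, 67],
  [0, -1, 67],
  [0, -1, 67],
  [0, -1, 67],
  [0, -1, 67],
  [0, -1, 67],
], twist=[0, 0, 0, 0, 0, 0, 0, 0, 0, 0], fingers=[40, 40, 40, 40, 40, 0, 0, 0, 0, 0], grip_force=100)

```text
t: 32.07
tool_pos: [0.4575, -0.3453, 0.0965]
orientation: [0.001, 0.999, -0.038, 0.002]
wrist_force: [0.2, 0.8, 5.5]
grip_width: 0.0145
finger_force: 98.4
```

Run:
```python
from h import *
go([.4575,-.3453,.22],None); print(pose()[0])
go([.5732,.0185,.25],24.7)
```

```text
shift [   0.4    0.3 -123.5] twist 0 curyaw -4.3 j7 -1.06
[ 0.45753457 -0.34530492  0.0964808 ]
shift [  88.6 -371.1 -154.1] twist -29.0 curyaw -4.3 j7 -1.06
```

Call:
move_arm([
  [0, 0, -25],
  [0, 0, -55],
  [0, 0, -90],
  [0, 0, -125],
  [0, 0, -155],
  [7, -30, -155],
  [15, -60, -155],
  [22, -90, -155],
  [30, -120, -155],
  [37, -150, -155],
  [44, -180, -155],
  [51, -210, -155],
  [58, -240, -155],
  [66, -270, -155],
  [73, -300, -155],
  [80, -330, -155],
  [85, -355, -155],
  [89, -371, -155],
  [89, -371, -155],
  [89, -371, -155],
], twist=[0, 0, 0, 0, 0, -7, -14, -21, -28, -35, -42, -49, -56, -63, -70, -77, -84, -91, -98, -104], fingers=[0, 0, 0, 0, 0, 0, 0, 0, 0, 0, 0, 0, 0, 0, 0, 0, 0, 0, 0, 0], grip_force=100)

```text
t: 33.73
tool_pos: [0.5723, 0.0213, 0.2487]
orientation: [-0.001, 0.641, 0.767, -0.0]
wrist_force: [-0.6, -0.9, -3.0]
grip_width: 0.0145
finger_force: 98.0
```

Call:
move_arm([
  [0, 0, 0],
  [0, 0, 0],
  [0, 0, 0],
  [0, 0, 0],
  [0, 0, 0],
  [0, 0, 0],
  [0, 0, 0],
  [0, 0, 0],
  [0, 0, 0],
  [0, 0, 0],
  [0, 0, 0],
  [0, 0, 0],
  [0, 0, 0],
  [0, 0, 0],
  [0, 0, 0],
  [0, 0, 0],
  [0, 0, 0],
  [0, 0, 0],
], twist=[-7, -14, -21, -28, -35, -42, -49, -56, -63, -70, -77, -84, -91, -98, -105, -105, -105, -105], fingers=[0, 0, 0, 0, 0, 0, 0, 0, 0, 0, 0, 0, 0, 0, 0, 0, 0, 0])

```text
t: 35.23
tool_pos: [0.5725, 0.0188, 0.249]
orientation: [-0.0, -0.213, 0.977, -0.0]
wrist_force: [0.5, -0.2, -1.5]
grip_width: 0.0141
finger_force: 98.0
```

Run:
```python
from h import *
print(pose()[0], manip.observe()["joint_positions"].round(2)); go([.5732,.0185,.19],24.7)
c=cam("wrist"); g=c[0]["img"]; cv2.imwrite("pics/k2.png",g[:,:,::-1])
marks("wrist",c,"key_tip",.16); marks("wrist",c,"key_grip",.26); marks("wrist",c,"socket",.07)
print(proj(c,[.5732,.0185,.07]))
```

```text
[0.57251512 0.01882438 0.24897849] [ 0.54  0.5  -0.92  1.39  0.39  1.45  1.63]
shift [-0.5 -0.6 59. ] twist -0.2 curyaw -155.5 j7 1.63
key_grip 0.84 (275.9, 277.6) [0.5725 0.0192 0.26  ]
socket 0.58 (414.3, 243.2) [0.5627 0.1896 0.07  ]
[274.97758514 190.69354405]
```

Call:
move_arm([
  [0, -1, 25],
  [0, -1, 50],
  [0, -1, 70],
  [0, -1, 82],
  [0, -1, 88],
  [0, -1, 92],
  [0, -1, 95],
  [0, -1, 97],
  [0, -1, 99],
  [0, -1, 99],
], twist=[0, 0, 0, 0, 0, 0, 0, 0, 0, 0], fingers=[0, 0, 0, 0, 0, 0, 0, 0, 0, 0])

```text
t: 36.27
tool_pos: [0.5735, 0.0182, 0.1507]
orientation: [0.001, -0.214, 0.977, -0.0]
wrist_force: [-0.6, 0.5, -1.7]
grip_width: 0.0147
finger_force: 98.0
```

Call:
move_arm([
  [0, 0, 2],
  [0, 0, 4],
  [0, 0, 6],
  [0, 0, 8],
  [0, 0, 10],
  [0, 0, 10],
], twist=[0, 0, 0, 0, 0, 0], fingers=[0, 0, 0, 0, 0, 0])

```text
t: 36.77
tool_pos: [0.5734, 0.0183, 0.14]
orientation: [0.0, -0.214, 0.977, 0.0]
wrist_force: [1.0, 0.1, -2.6]
grip_width: 0.0144
finger_force: 98.0
```

Call:
move_arm([
  [0, 0, 0],
  [0, 0, 0],
  [0, 0, 0],
  [0, 0, 0],
  [0, 0, 0],
  [0, 0, 0],
  [0, 0, 0],
  [0, 0, 0],
  [0, 0, 1],
  [0, 0, 1],
  [0, 0, 1],
  [0, 0, 1],
  [0, 0, 1],
  [0, 0, 1],
  [0, 0, 1],
], twist=[7, 14, 21, 28, 35, 42, 49, 56, 63, 70, 77, 84, 90, 90, 90], fingers=[0, 0, 0, 0, 0, 0, 0, 0, 0, 0, 0, 0, 0, 0, 0])

```text
t: 38.02
tool_pos: [0.5737, 0.0183, 0.1395]
orientation: [0.001, 0.538, 0.843, 0.0]
wrist_force: [2.1, 0.1, -2.7]
grip_width: 0.0143
finger_force: 97.9
```

Run:
```python
from h import *
s=manip.observe(); print(pose()[0],s["joint_positions"].round(2),s["ft_torque"].round(3),s["wrist_force"].round(1)); go([.5734,.0183,.14])
c=cam("wrist");
```

```text
[0.57371947 0.0183393  0.13947989] [ 0.31  0.48 -0.53  1.57  0.26  1.16  0.17] [ 0.028 -0.554  0.   ] [ 2.1  0.1 -2.7]
shift [ 0.1 -0.3 -0.5] twist 0 curyaw 114.9 j7 0.17
```

Call:
move_arm([
  [0, 0, 0],
  [0, 0, 0],
  [0, 0, 0],
  [0, 0, 0],
  [0, 0, 0],
  [0, 0, 0],
  [0, 0, 0],
  [0, 0, 1],
  [0, 0, 1],
  [0, 0, 1],
  [0, 0, 1],
  [0, 0, 1],
  [0, 0, 1],
], twist=[7, 14, 21, 28, 35, 42, 49, 56, 63, 70, 77, 84, 90], fingers=[0, 0, 0, 0, 0, 0, 0, 0, 0, 0, 0, 0, 0])

```text
t: 39.15
tool_pos: [0.5735, 0.0185, 0.1384]
orientation: [-0.0, 0.977, 0.212, 0.0]
wrist_force: [1.4, -0.1, -2.2]
grip_width: 0.0146
finger_force: 97.9
```

Run:
```python
from h import *
s=manip.observe(); print(pose()[0],s["joint_positions"].round(2),s["ft_torque"].round(3),s["joint_efforts"].round(2)); go([.5734,.0183,.14])
```

```text
[0.57351519 0.01852434 0.13841834] [ 0.08  0.43 -0.2   1.58  0.09  1.14 -1.28] [-0.017 -0.514  0.126] [ 9.400e-01 -4.237e+01 -2.210e+00 -2.128e+01  1.000e-02  7.200e-01
  7.100e-01]
shift [-0.2  0.2 -1.6] twist 0 curyaw 24.5 j7 -1.28
```

Call:
move_arm([
  [0, 0, 0],
  [0, 0, 0],
  [0, 0, 0],
  [0, 0, 0],
  [0, 0, 0],
  [0, 0, 0],
  [0, 0, 0],
], twist=[7, 14, 21, 28, 35, 40, 44], fingers=[0, 0, 0, 0, 0, 0, 0])

```text
t: 39.73
tool_pos: [0.5735, 0.0187, 0.138]
orientation: [-0.0, 0.986, -0.168, 0.0]
wrist_force: [3.1, 1.0, -2.9]
grip_width: 0.0144
finger_force: 97.7
```

Run:
```python
from h import *
s=manip.observe(); print(pose()[0],s["joint_positions"][6].round(2),s["ft_torque"].round(3)); go([.5734,.0183,.14])
```

```text
[0.57350161 0.01870968 0.13797511] -1.99 [ 0.045 -0.627  0.175]
shift [ 0.   0.4 -2. ] twist 0 curyaw -19.4 j7 -1.99
```

Call:
move_arm([
  [0, 0, 0],
  [0, 0, 0],
  [0, 0, 0],
  [0, 0, 0],
], twist=[2, 4, 6, 8], fingers=[0, 0, 0, 0])

```text
t: 40.07
tool_pos: [0.5735, 0.0187, 0.1379]
orientation: [-0.0, 0.972, -0.235, 0.0]
wrist_force: [1.8, 0.0, -3.3]
grip_width: 0.0145
finger_force: 97.7
```

Run:
```python
from h import *
s=manip.observe(); print(pose()[0],s["joint_positions"][6].round(2),s["ft_torque"].round(3)); go([.5734,.0183,.14])
```

```text
[0.57350416 0.01873288 0.1379097 ] -2.12 [ 0.057 -0.715  0.128]
shift [ 0.1  0.4 -2.1] twist 0 curyaw -27.2 j7 -2.12
```

Call:
move_arm([
  [0, 0, 0],
  [0, 0, 0],
  [0, 0, 0],
], twist=[2, 4, 6], fingers=[0, 0, 0])

```text
t: 40.32
tool_pos: [0.5735, 0.0188, 0.1378]
orientation: [-0.0, 0.958, -0.286, 0.0]
wrist_force: [2.7, -0.1, -4.2]
grip_width: 0.0146
finger_force: 97.7
```

Run:
```python
from h import *
s=manip.observe(); print(s["ft_torque"].round(3)); go([.5734,.0183,.14])
```

```text
[ 0.145 -0.715  0.156]
shift [ 0.2  0.4 -2.2] twist 0 curyaw -33.2 j7 -2.21
```

Call:
move_arm([
  [0, 0, 0],
  [0, 0, 0],
  [0, 0, 0],
], twist=[2, 4, 6], fingers=[0, 0, 0])

```text
t: 40.57
tool_pos: [0.5735, 0.0188, 0.1379]
orientation: [-0.0, 0.942, -0.335, 0.0]
wrist_force: [1.6, 0.2, -4.3]
grip_width: 0.0147
finger_force: 97.7
```

Run:
```python
from h import *
s=manip.observe(); print(s["ft_torque"].round(3)); go([.5734,.0183,.14])
```

```text
[ 0.089 -0.688  0.341]
shift [ 0.2  0.5 -2.1] twist 0 curyaw -39.2 j7 -2.31
```

Call:
move_arm([
  [0, 0, 0],
  [0, 0, 0],
  [0, 0, 0],
  [0, 0, 0],
], twist=[2, 4, 6, 6], fingers=[0, 0, 0, 0])

```text
t: 40.9
tool_pos: [0.5735, 0.0188, 0.1379]
orientation: [-0.0, 0.923, -0.384, 0.0]
wrist_force: [1.8, 0.7, -3.1]
grip_width: 0.0143
finger_force: 97.7
```

Run:
```python
from h import *
s=manip.observe(); print(s["ft_torque"].round(3)); go([.5734,.0183,.14])
```

```text
[ 0.106 -0.754  0.164]
shift [ 0.3  0.4 -2.1] twist 0 curyaw -45.2 j7 -2.4
```

Call:
move_arm([
  [0, 0, 0],
  [0, 0, 0],
  [0, 0, 0],
], twist=[3, 6, 9], fingers=[0, 0, 0], grip_force=120)

```text
t: 41.15
tool_pos: [0.5735, 0.0188, 0.1381]
orientation: [-0.001, 0.89, -0.456, 0.0]
wrist_force: [1.8, -0.0, -3.6]
grip_width: 0.0137
finger_force: 118.8
```

Run:
```python
from h import *
s=manip.observe(); print(s["ft_torque"].round(3)); go([.5734,.0183,.14])
```

```text
[ 0.121 -0.716  0.089]
shift [ 0.3  0.4 -1.9] twist 0 curyaw -54.3 j7 -2.55
```

Call:
move_arm([
  [0, 0, 0],
  [0, 0, 0],
], twist=[3, 6], fingers=[0, 0])

```text
t: 41.32
tool_pos: [0.5736, 0.0188, 0.1381]
orientation: [-0.001, 0.865, -0.502, 0.0]
wrist_force: [2.8, -0.1, -2.8]
grip_width: 0.0139
finger_force: 118.7
```

Run:
```python
from h import *
s=manip.observe(); print(s["ft_torque"].round(3)); go([.5734,.0183,.14])
c=cam("wrist"); g=cv2.cvtColor(c[0]["img"],cv2.COLOR_RGB2GRAY); cv2.imwrite("pics/k9.png",g)
marks("wrist",c,"key_grip",.15)
```

```text
[ 0.128 -0.751  0.052]
shift [ 0.3  0.4 -1.9] twist 0 curyaw -60.3 j7 -2.65
key_grip 0.67 (273.7, 279.2) [0.5733 0.0201 0.15  ]
```

Call:
move_arm([
  [0, 0, 0],
  [0, 0, 0],
], twist=[3, 6], fingers=[0, 0])

```text
t: 41.58
tool_pos: [0.5735, 0.0186, 0.1384]
orientation: [-0.001, 0.837, -0.547, 0.0]
wrist_force: [2.3, 1.2, -2.0]
grip_width: 0.0141
finger_force: 118.8
```

Run:
```python
from h import *
s=manip.observe(); print(s["ft_torque"].round(3)); go([.5734,.0183,.14])
c=cam("wrist"); a=c[0]["img"].astype(int); b=cv2.imread("pics/k2.png")[:,:,::-1].astype(int)
for v in (170,200,225,250): print(v,a[v,240:310:2].sum(1)//3, b[v,240:310:2].sum(1)//3)
```

```text
[ 0.099 -0.627 -0.053]
shift [ 0.2  0.2 -1.6] twist 0 curyaw -66.3 j7 -2.74
170 [ 70  67  69  67  68  66  69  68  70  69  66  62  55  53  54  54  53  56
  54  56  52  56  56  59  67  72  71  67  73  69  65  80 119 156 189] [183  72  63  65  65  59  64  63  64  61  66  65  59  43  37  32  30  32
  31  33  38  41  45  47  53  61  62  65  62  62  62  58  60  62  64]
200 [65 66 69 64 65 61 49 47 41 30 35 41 43 46 44 48 46 45 46 46 49 45 48 50
 48 48 46 41 32 40 55 65 68 67 69] [66 65 67 67 64 67 67 58 35 34 36 32 32 38 32 31 36 37 35 32 28 39 39 33
 35 32 30 22 38 64 61 62 65 60 63]
225 [ 63  57  57  51  32  90 244 247 251  64  30  43  45  45  45  45  45  45
  50  45  46  49  47  47  44  47  42  29 188 252 251 233  59  39  38] [69 69 64 67 65 67 68 67 56 28 32 37 36 34 34 36 38 35 33 37 37 33 34 32
 35 32 28 18 54 65 60 57 66 66 62]
250 [ 45  56  92  93 100 112 111 109 109  45  33  39  44  44  39  40  46  48
  44  45  48  48  47  47  49  40  41  47 153 169 167 166 126 112 115] [ 69  75 122 103 140 157 156 155 152  52  35  29  35  35  36  34  35  33
  40  35  31  35  33  37  30  32  24  36 100 107 104 106  82  70  69]
```

Call:
move_arm([
  [0, 0, -3],
  [0, 0, -6],
  [0, 0, -10],
  [0, 0, -16],
  [0, 0, -24],
  [0, 0, -35],
  [0, 0, -60],
  [0, 0, -100],
  [0, 0, -120],
  [0, 0, -120],
], twist=[0, 0, 0, 0, 0, 0, 0, 0, 0, 0], fingers=[0, 0, 0, 0, 0, 0, 0, 0, 0, 0])

```text
t: 42.47
tool_pos: [0.5763, 0.0178, 0.2658]
orientation: [-0.004, 0.837, -0.547, 0.005]
wrist_force: [0.7, -0.2, -0.6]
grip_width: 0.0141
finger_force: 119.4
```

```bash
cat > hexm.py <<'E'
from h import *
def hexa(c,z,C0=(.5735,.0188),T=None):
    u,v=proj(c,[*C0,z]).round().astype(int); a=45; g=cv2.cvtColor(c[0]["img"],cv2.COLOR_RGB2GRAY)
    x0,y0=max(u-a,0),max(v-a,0); g=g[y0:v+a,x0:u+a]; print("roi",x0,y0,g.shape,g.max())
    T=T or 0.5*(float(g.max())+np.median(g)); m=(g>T).astype(np.uint8)
    k=max(cv2.findContours(m,cv2.RETR_EXTERNAL,cv2.CHAIN_APPROX_NONE)[0],key=cv2.contourArea)
    W=np.array([ray(c,x0+p[0][0],y0+p[0][1],z)[:2] for p in k])*1000
    mm=cv2.moments(W.astype(np.float32).reshape(-1,1,2)); C=np.array([mm["m10"],mm["m01"]])/mm["m00"]
    d=W-C; r=np.hypot(*d.T); th=np.arctan2(d[:,1],d[:,0]); t=np.radians(np.arange(0,360,2))
    rr=np.interp(t,*zip(*sorted(zip(th%(2*np.pi),r))),period=2*np.pi); f=(rr*np.exp(1j*6*t)).mean()
    print("C",C.round(1),"area",round(mm["m00"]),"vertex",round(np.degrees(np.angle(f)/6),1),"amp",abs(f).round(2),"r",r.min().round(1),r.max().round(1))
E
python3 - <<'E'
from hexm import *
c=cam("wrist","pics/after.png"); print(pose()[0]); print(proj(c,[.5735,.0188,.067])); hexa(c,.067)
marks("wrist",c,"socket",.067)
go([.5735-.03,.0188-.06,.26])
E
```

```text
[0.57477381 0.01777531 0.2625641 ]
[278.89697975 188.15040662]
roi 234 143 (90, 90) 195
C [563.7 -32.9] area 663 vertex 5.6 amp 0.36 r 6.8 40.5
shift [42.1 51.  -0.2] twist 0 curyaw -66.3 j7 -2.75
```

Call:
move_arm([
  [-25, 0, 0],
  [-50, 0, 0],
  [-75, 0, 0],
  [-75, 0, 0],
  [-75, 0, 0],
], twist=[0, 0, 0, 0, 0], fingers=[0, 0, 0, 0, 0])

```text
t: 42.98
tool_pos: [0.5409, 0.0889, 0.2564]
orientation: [0.001, 0.839, -0.545, -0.002]
wrist_force: [1.1, -0.6, -1.9]
grip_width: 0.0144
finger_force: 119.4
```

Run:
```python
from hexm import *
c=cam("wrist","pics/after2.png"); print(pose()[0],proj(c,[.5735,.0188,.067])); hexa(c,.067); hexa(c,.070)
marks("wrist",c,"socket",.067)
go([.5735,.0188,.25])
```

```text
[0.54169721 0.08666117 0.25666941] [273.00891    114.81514521]
roi 228 70 (90, 90) 255
C [573.3  18.5] area 1110 vertex 13.9 amp 0.55 r 17.4 21.0
roi 228 70 (90, 90) 255
C [573.3  18.5] area 1090 vertex 13.9 amp 0.54 r 17.2 20.8
socket 0.8 (277.4, 115.4) [0.569  0.0175 0.067 ]
shift [73.6 -1.9  7. ] twist 0 curyaw -66.4 j7 -2.89
```

The hex flats now sit at 43.9°, and the predicted home position is 44.2°. That means about 221° turned, so it should be home. To be sure, I'll reinsert the key and test that the stop resists.

Call:
move_arm([
  [25, 0, 0],
  [50, -1, 0],
  [74, -2, 0],
  [74, -2, 0],
  [74, -2, 0],
  [74, -2, 0],
  [74, -2, 0],
  [74, -2, 0],
  [74, -2, 0],
  [74, -2, 0],
  [74, -2, 0],
  [74, -2, 0],
  [74, -2, 0],
  [74, -2, 0],
  [74, -2, 0],
  [74, -2, 0],
  [74, -2, 0],
  [74, -2, 0],
], twist=[-7, -14, -21, -28, -35, -42, -49, -56, -63, -70, -77, -84, -91, -98, -105, -110, -110, -110], fingers=[0, 0, 0, 0, 0, 0, 0, 0, 0, 0, 0, 0, 0, 0, 0, 0, 0, 0])

```text
t: 44.58
tool_pos: [0.5744, 0.018, 0.2576]
orientation: [0.0, 0.929, 0.37, -0.001]
wrist_force: [-0.4, -0.8, -1.6]
grip_width: 0.014
finger_force: 119.3
```

Run:
```python
from h import *
print(pose()[0],manip.observe()["ft_torque"].round(3)); go([.5735,.0186,.155],43.9);go([.5735,.0186,.138],43.9)
```

```text
[0.57443919 0.01801134 0.25757095] [ 0.005  0.028 -0.004]
shift [-1.000e-01 -1.000e+00  1.026e+02] twist -0.5 curyaw 43.4 j7 -0.93
shift [-1.000e-01 -1.000e+00  1.196e+02] twist -0.5 curyaw 43.4 j7 -0.93
```

Call:
move_arm([
  [0, -1, 30],
  [0, -1, 60],
  [0, -1, 80],
  [0, -1, 92],
  [0, -1, 98],
  [0, -1, 102],
  [0, -1, 105],
  [0, -1, 108],
  [0, -1, 111],
  [0, -1, 114],
  [0, -1, 117],
  [0, -1, 118],
  [0, -1, 118],
], twist=[0, 0, 0, 0, 0, 0, 0, 0, 0, 0, 0, 0, 0], fingers=[0, 0, 0, 0, 0, 0, 0, 0, 0, 0, 0, 0, 0])

```text
t: 45.67
tool_pos: [0.5741, 0.0196, 0.1402]
orientation: [0.001, 0.928, 0.372, -0.0]
wrist_force: [-1.1, -2.0, 0.2]
grip_width: 0.014
finger_force: 119.3
```

Call:
move_arm([
  [0, 0, 0],
  [0, 0, 0],
  [0, 0, 0],
  [0, 0, 0],
], twist=[3, 6, 9, 11], fingers=[0, 0, 0, 0])

```text
t: 46.0
tool_pos: [0.5739, 0.0191, 0.14]
orientation: [0.001, 0.96, 0.28, -0.0]
wrist_force: [0.2, -2.2, -2.3]
grip_width: 0.0141
finger_force: 119.2
```

Run:
```python
from h import *
s=manip.observe();print(s["ft_torque"].round(3),s["joint_efforts"].round(2)); go([.5735,.0186,.138])
```

```text
[-0.763  0.113  0.009] [ -1.22 -42.79  -3.04 -22.56  -0.98  -0.25   0.19]
shift [-0.6  0.2  2. ] twist 0 curyaw 32.5 j7 -1.12
```

Call:
move_arm([
  [0, 0, 0],
  [0, 0, 0],
], twist=[2, 4], fingers=[0, 0])

```text
t: 46.17
tool_pos: [0.5739, 0.0191, 0.1399]
orientation: [0.001, 0.969, 0.247, -0.0]
wrist_force: [-0.3, -2.9, -2.6]
grip_width: 0.0141
finger_force: 119.2
```

Run:
```python
from h import *
s=manip.observe();print(s["ft_torque"].round(3),s["joint_efforts"].round(2)); go([.5735,.0186,.138])
```

```text
[-0.8    0.095  0.052] [ -1.14 -42.79  -2.85 -22.57  -1.01  -0.25   0.22]
shift [-0.6  0.2  1.9] twist 0 curyaw 28.6 j7 -1.19
```

Call:
move_arm([
  [0, 0, 0],
  [0, 0, 0],
], twist=[3, 5], fingers=[0, 0])

```text
t: 46.33
tool_pos: [0.5739, 0.0191, 0.1399]
orientation: [0.001, 0.979, 0.204, -0.0]
wrist_force: [-0.6, -2.4, -2.0]
grip_width: 0.0142
finger_force: 119.2
```

Run:
```python
from h import *
s=manip.observe();print(s["ft_torque"].round(3)); go([.5735,.0186,.138])
```

```text
[-0.817  0.056  0.264]
shift [-0.6  0.3  1.9] twist 0 curyaw 23.6 j7 -1.27
```

Call:
move_arm([
  [0, 0, 0],
  [0, 0, 0],
], twist=[3, 5], fingers=[0, 0])

```text
t: 46.5
tool_pos: [0.5739, 0.0191, 0.1399]
orientation: [0.001, 0.987, 0.161, -0.0]
wrist_force: [-0.5, -2.9, -1.5]
grip_width: 0.0138
finger_force: 119.2
```

Run:
```python
from h import *
s=manip.observe();print(s["ft_torque"].round(3)); go([.5735,.0186,.138])
```

```text
[-0.738  0.065  0.184]
shift [-0.5  0.4  1.9] twist 0 curyaw 18.6 j7 -1.35
```

Torque now peaks at about 0.26 N m against the stop, well over the 0.12 N m of free turning, so the lock is home. I'll back the key off into its play and pull it out.

Call:
move_arm([
  [0, 0, 0],
  [0, 0, 0],
  [0, 0, 0],
  [0, 0, 0],
  [0, 0, 0],
  [0, 0, 0],
  [0, 0, -5],
  [0, 0, -12],
  [0, 0, -22],
  [0, 0, -40],
  [0, 0, -75],
  [0, 0, -110],
  [0, 0, -120],
  [0, 0, -120],
], twist=[-5, -10, -15, -20, -22, -22, -22, -22, -22, -22, -22, -22, -22, -22], fingers=[0, 0, 0, 0, 0, 0, 0, 0, 0, 0, 0, 0, 0, 0])

```text
t: 47.67
tool_pos: [0.5766, 0.0227, 0.2659]
orientation: [0.001, 0.937, 0.348, 0.005]
wrist_force: [0.2, -0.2, -2.3]
grip_width: 0.0142
finger_force: 121.0
```

Call:
move_arm([
  [-25, 0, 0],
  [-50, 0, 0],
  [-75, 0, 0],
  [-75, 0, 0],
  [-75, 0, 0],
], twist=[0, 0, 0, 0, 0], fingers=[0, 0, 0, 0, 0])

```text
t: 48.08
tool_pos: [0.5154, -0.0289, 0.259]
orientation: [-0.001, 0.938, 0.347, -0.001]
wrist_force: [0.5, 1.1, -1.9]
grip_width: 0.014
finger_force: 120.9
```

Run:
```python
from hexm import *
c=cam("wrist","pics/after3.png"); print(pose()[0],proj(c,[.5735,.0188,.067])); hexa(c,.067)
g=cv2.cvtColor(c[0]["img"],cv2.COLOR_RGB2GRAY)
m=(g<45).astype(np.uint8)
go([.4575,-.3453,.25],-4.3)
# bar in tool frame: width profile far end
for v in (160,180,200,220): print(v,g[v,240:316:2])
```

```text
[ 0.51630776 -0.02758608  0.25926213] [277.87016768 116.47782041]
roi 233 71 (90, 90) 253
C [573.3  18.5] area 1100 vertex -25.0 amp 0.51 r 17.4 20.8
shift [-251.7  202.6    8.9] twist 45.0 curyaw 40.7 j7 -0.87
160 [ 56  54  55  51  58  56  55  53  55  55  56  57  55  55  53  56  55  57
  56  54  54  57  56  56  56  53  55  76 163 183 183 184 183 184 188 189
 190 187]
180 [ 54  57  55  55  56  55  57  54  58  34  14  18  22  20  20  23  19  24
  21  17  22  14  27  18  18  18   9  85 178 177 182 184 186 185 186 187
 187 189]
200 [ 56  56  56  58  56  58 151 191 138  25  23  28  32  27  28  31  31  30
  28  27  30  40  37  38  35  38  36  29 110 186 183 183 186 185 186 188
 189 189]
220 [201 200 196 195 196 196 194 194 159  33  24  28  36  27  29  31  31  29
  27  32  28  25  29  30  29  25  31  24 169 192 188 188 188 189 191 191
 187 185]
```

The hex reads 65° now, so backing off from the jammed position dragged the screw about 21° back. I'll reinsert the key aligned, tighten gently to the stop and pull it straight out without over-turning.

Run:
```python
from h import *
go([.5733,.0185,.26],5.0)
```

```text
shift [73.3  2.2 -0.8] twist 35.7 curyaw 40.7 j7 -0.87
```

Call:
move_arm([
  [25, 1, 0],
  [50, 2, 0],
  [73, 2, 0],
  [73, 2, 0],
  [73, 2, 0],
  [73, 2, 0],
  [73, 2, 0],
  [73, 2, 0],
], twist=[6, 12, 18, 24, 30, 36, 36, 36], fingers=[0, 0, 0, 0, 0, 0, 0, 0])

```text
t: 48.8
tool_pos: [0.5738, 0.0194, 0.2594]
orientation: [-0.0, 0.999, 0.043, -0.001]
wrist_force: [0.3, 0.6, -1.8]
grip_width: 0.0144
finger_force: 120.7
```

Run:
```python
from h import *
go([.5733,.0185,.138],5.0); print(pose()[0])
```

```text
shift [ -0.5   0.9 121.4] twist -0.0 curyaw 5.0 j7 -1.57
[0.57382451 0.01937121 0.25942251]
```

Call:
move_arm([
  [0, 1, 30],
  [0, 1, 60],
  [0, 1, 80],
  [0, 1, 92],
  [0, 1, 98],
  [0, 1, 102],
  [0, 1, 105],
  [0, 1, 108],
  [0, 1, 111],
  [0, 1, 114],
  [0, 1, 117],
  [0, 1, 120],
  [0, 1, 120],
  [0, 1, 120],
], twist=[0, 0, 0, 0, 0, 0, 0, 0, 0, 0, 0, 0, 0, 0], fingers=[0, 0, 0, 0, 0, 0, 0, 0, 0, 0, 0, 0, 0, 0])

```text
t: 49.97
tool_pos: [0.5738, 0.0175, 0.1398]
orientation: [-0.001, 0.999, 0.041, -0.0]
wrist_force: [1.3, 2.8, -3.2]
grip_width: 0.0143
finger_force: 120.6
```

Call:
move_arm([
  [0, 0, 0],
  [0, 0, 0],
  [0, 0, 0],
  [0, 0, 0],
  [0, 0, 0],
  [0, 0, 0],
], twist=[4, 8, 12, 16, 20, 24], fingers=[0, 0, 0, 0, 0, 0])

```text
t: 50.47
tool_pos: [0.5738, 0.0182, 0.1401]
orientation: [-0.001, 0.986, -0.169, -0.0]
wrist_force: [0.3, 3.4, -1.8]
grip_width: 0.0141
finger_force: 120.6
```

Run:
```python
from h import *
s=manip.observe();print(s["ft_torque"].round(3),s["joint_efforts"].round(2)); go([.5735,.0186,.138])
```

```text
[ 0.837 -0.078  0.155] [  2.13 -43.09   1.48 -22.39   1.05   0.17   0.5 ]
shift [-0.4 -0.2  2.1] twist 0 curyaw -19.4 j7 -1.97
```

Call:
move_arm([
  [0, 0, 0],
  [0, 0, 0],
  [0, 0, 0],
], twist=[3, 5, 7], fingers=[0, 0, 0])

```text
t: 50.72
tool_pos: [0.5738, 0.0183, 0.14]
orientation: [-0.001, 0.974, -0.228, -0.0]
wrist_force: [-0.3, 2.5, -2.5]
grip_width: 0.0138
finger_force: 120.5
```

Run:
```python
from h import *
s=manip.observe();print(s["ft_torque"].round(3),s["joint_efforts"].round(2)); go([.5735,.0186,.138])
```

```text
[ 0.86  -0.163  0.141] [  1.84 -43.16   1.85 -22.39   1.02   0.21   0.18]
shift [-0.4 -0.2  2. ] twist 0 curyaw -26.3 j7 -2.08
```

Call:
move_arm([
  [0, 0, 0],
  [0, 0, 0],
  [0, 0, 0],
], twist=[2, 4, 6], fingers=[0, 0, 0])

```text
t: 50.97
tool_pos: [0.5738, 0.0183, 0.1399]
orientation: [-0.001, 0.961, -0.278, -0.0]
wrist_force: [0.5, 2.9, -3.0]
grip_width: 0.0141
finger_force: 120.5
```

Run:
```python
from h import *
s=manip.observe();print(s["ft_torque"].round(3)); go([.5735,.0186,.138])
```

```text
[ 0.826 -0.15   0.101]
shift [-0.4 -0.1  1.9] twist 0 curyaw -32.3 j7 -2.18
```

Call:
move_arm([
  [0, 0, 0],
  [0, 0, 0],
], twist=[2, 4], fingers=[0, 0])

```text
t: 51.13
tool_pos: [0.5739, 0.0183, 0.14]
orientation: [-0.001, 0.95, -0.311, -0.0]
wrist_force: [-0.3, 2.0, -2.7]
grip_width: 0.014
finger_force: 120.6
```

Run:
```python
from h import *
s=manip.observe();print(s["ft_torque"].round(3)); go([.5735,.0186,.138])
```

```text
[ 0.775 -0.118  0.224]
shift [-0.5 -0.   2. ] twist 0 curyaw -36.3 j7 -2.24
```

Call:
move_arm([
  [0, 0, 0],
  [0, 0, 0],
  [0, 0, 0],
  [0, 0, 0],
  [0, 0, -4],
  [0, 0, -8],
  [0, 0, -14],
  [0, 0, -22],
  [0, 0, -40],
  [0, 0, -75],
  [0, 0, -110],
  [0, 0, -120],
  [-25, 0, -120],
  [-50, 0, -120],
  [-75, 0, -120],
  [-75, 0, -120],
  [-75, 0, -120],
], twist=[-2, -4, -6, -7, -7, -7, -7, -7, -7, -7, -7, -7, -7, -7, -7, -7, -7], fingers=[0, 0, 0, 0, 0, 0, 0, 0, 0, 0, 0, 0, 0, 0, 0, 0, 0])

```text
t: 52.55
tool_pos: [0.5125, 0.0612, 0.261]
orientation: [0.0, 0.968, -0.252, 0.001]
wrist_force: [0.2, -1.1, -2.5]
grip_width: 0.0144
finger_force: 120.8
```

Run:
```python
from hexm import *
c=cam("wrist","pics/after4.png"); print(pose()[0],proj(c,[.5735,.0188,.067])); hexa(c,.067)
go([.4575,-.3453,.25],-4.3)
```

```text
[0.51347129 0.05998074 0.26089731] [282.00930379 118.45751562]
roi 237 73 (90, 90) 255
C [573.2  18.5] area 1115 vertex 13.5 amp 0.5 r 17.5 20.8
shift [149.8 380.7  11.5] twist -25.0 curyaw -29.3 j7 -2.23
```

The hex reads 43.5°, the same home angle as the first time, so the lock is home and the key is free. Now the key goes back to its stand.

Call:
move_arm([
  [12, 32, 0],
  [24, 64, 0],
  [36, 96, 0],
  [48, 128, 0],
  [60, 160, 0],
  [72, 192, 0],
  [84, 224, 0],
  [96, 256, 0],
  [108, 288, 0],
  [120, 320, 0],
  [132, 350, 0],
  [142, 370, 0],
  [150, 381, 0],
  [150, 381, 0],
  [150, 381, 0],
  [150, 381, 0],
], twist=[-3, -6, -9, -12, -15, -18, -21, -25, -25, -25, -25, -25, -25, -25, -25, -25], fingers=[0, 0, 0, 0, 0, 0, 0, 0, 0, 0, 0, 0, 0, 0, 0, 0])

```text
t: 53.93
tool_pos: [0.4578, -0.3441, 0.2601]
orientation: [-0.0, 0.999, -0.037, -0.0]
wrist_force: [0.7, 0.2, -1.7]
grip_width: 0.0138
finger_force: 120.8
```

Run:
```python
from h import *
print(pose()[0]); go([.4575,-.3453,.18],-4.3); go([.4575,-.3453,.098],-4.3)
```

```text
[ 0.45775632 -0.34409234  0.26006422]
shift [-0.1  1.3 80.1] twist 0.0 curyaw -4.3 j7 -0.97
shift [-1.000e-01  1.300e+00  1.621e+02] twist 0.0 curyaw -4.3 j7 -0.97
```

Call:
move_arm([
  [0, 1, 25],
  [0, 1, 50],
  [0, 1, 75],
  [0, 1, 85],
  [0, 1, 93],
  [0, 1, 100],
  [0, 1, 110],
  [0, 1, 120],
  [0, 1, 130],
  [0, 1, 140],
  [0, 1, 150],
  [0, 1, 157],
  [0, 1, 161],
  [0, 1, 161],
], twist=[0, 0, 0, 0, 0, 0, 0, 0, 0, 0, 0, 0, 0, 0], fingers=[0, 0, 0, 0, 0, 0, 0, 0, 0, 0, 0, 0, 0, 0])

```text
t: 55.1
tool_pos: [0.4569, -0.345, 0.098]
orientation: [-0.001, 0.999, -0.038, -0.001]
wrist_force: [-0.4, 0.2, -2.1]
grip_width: 0.014
finger_force: 120.9
```

Call:
move_arm([
  [0, 0, 1],
  [0, 0, 2],
  [0, 0, 2],
  [0, 0, 2],
  [0, 0, 2],
  [0, 0, 2],
  [0, 0, -25],
  [0, 0, -60],
  [0, 0, -100],
  [-25, 0, -135],
  [-50, 0, -170],
  [-65, 0, -185],
  [-65, 0, -185],
  [-65, 0, -185],
], twist=[0, 0, 0, 0, 0, 0, 0, 0, 0, 0, 0, 0, 0, 0], fingers=[0, 0, 40, 40, 40, 40, 40, 40, 40, 40, 40, 40, 40, 40], grip_force=30)

```text
t: 56.27
tool_pos: [0.3928, -0.3415, 0.2861]
orientation: [0.001, 0.999, -0.038, 0.002]
wrist_force: [1.0, -0.3, -1.0]
grip_width: 0.04
finger_force: 0.0
```

Run:
```python
from hexm import *
c=cam("wrist"); print(pose()[0]); g=cv2.cvtColor(c[0]["img"],cv2.COLOR_RGB2GRAY)
u,v=proj(c,[.4575,-.3453,.126]).astype(int); print(u,v)
m=(g<50).astype(np.uint8); M=np.zeros_like(m); M[max(v-70,0):v+70,u-22:u+22]=1; m=cv2.morphologyEx(m*M,cv2.MORPH_OPEN,np.ones((3,3)))
k=max(cv2.findContours(m,cv2.RETR_EXTERNAL,cv2.CHAIN_APPROX_NONE)[0],key=cv2.contourArea)
W=np.array([ray(c,*p[0],.126)[:2] for p in k]).astype(np.float32)*1000; print(cv2.boundingRect(k),cv2.minAreaRect(W))
marks("wrist",c,"key_grip",.112)
s=cam("scene"); marks("scene",s,"key_grip",.112); marks("scene",s,"socket",.067)
d=snapshot("side"); cv2.imwrite("pics/side_end.png",d["img"][:,:,::-1]); a=cv2.imread("pics/side0.png"); b=d["img"][:,:,::-1]
e=cv2.absdiff(a,b).max(2); m=cv2.morphologyEx((e>45).astype(np.uint8),cv2.MORPH_OPEN,np.ones((4,4)))
for k in cv2.findContours(m,cv2.RETR_EXTERNAL,cv2.CHAIN_APPROX_NONE)[0]: print("side change",cv2.boundingRect(k))
```

```text
[ 0.39309056 -0.34033911  0.28425412]
274 128
(266, 74, 17, 104) ((457.92510986328125, -345.3656311035156), (15.410454750061035, 96.13777923583984), 86.00662231445312)
key_grip 0.84 (274.0, 127.2) [ 0.4583 -0.3453  0.112 ]
key_grip 0.71 (130.4, 199.1) [ 0.4524 -0.3467  0.112 ]
key_grip 0.52 (166.5, 186.8) [ 0.4339 -0.2494  0.112 ]
socket 0.63 (275.8, 218.0) [0.5747 0.02   0.067 ]
side change (410, 408, 4, 4)
side change (415, 399, 26, 18)
side change (468, 384, 4, 4)
side change (421, 371, 4, 5)
side change (416, 370, 4, 4)
side change (512, 319, 4, 4)
side change (370, 270, 5, 5)
side change (383, 262, 28, 13)
side change (256, 260, 10, 15)
side change (275, 220, 16, 10)
side change (213, 219, 24, 11)
side change (221, 198, 11, 10)
side change (271, 182, 116, 72)
side change (472, 113, 13, 17)
side change (464, 36, 6, 4)
side change (309, 32, 34, 41)
side change (275, 32, 26, 60)
side change (317, 23, 20, 5)
side change (276, 21, 25, 8)
side change (296, 10, 4, 7)
side change (314, 0, 4, 3)
side change (296, 0, 4, 4)
side change (275, 0, 6, 6)
```

```bash
python3 -c "
from station import job; print(job.sign_off())"
```

```text
the job is handed in; nothing more can be done
None
```

I handed the job in at about 56 s: the three bait blocks are in the bay, the lid is shut and pressed down, the lock is screwed home, and the key is back in its hole. Along the way the third block first caught on the rim and had to be set again, and backing the key off once dragged the lock about 21° back before I tightened it again. No bystander was deliberately touched, but I didn't check each one individually at the end.

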